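# Load the rocker and click its timer dial on by four

## Robot

A 7-joint arm with a two-finger parallel gripper is mounted at the origin on a cart in front of the work surface, level with it; the furniture and walls round the work are solid. World frame = base frame: x ahead of the robot, y to its left, z up, the work surface at z = 0. Lengths are in m, angles in rad, forces in N, time in s.
With the tool pointing down it reaches from about 0.425 to 0.875 m from the base axis. Payload 4.7 kg.
Tool frame: the origin (TCP) lies at the very end of the fingers, on their centre line; the grasp point (between the pads) lies grip_point_offset behind it (grip_point_offset is the distance from the TCP to the grasp point, in m); z points along the fingers, y is the direction in which the jaws open and shut (so a half turn about z gives the same grasp; the last joint's range is limited). The gripper opens to 85 mm and grips with 20 to 120 N. Pads are 22 mm wide; open, the fingers measure 114 mm over their backs; the gripper's body (76 mm by 85 mm) begins 54 mm behind the grasp point. The pads swing forward as they close: fully open they stand 13 mm farther back than shut.
Start: joints at [-1.118, 0.321, -0.07, 1.45, 0.023, 1.371, -0.057], TCP at [0.276, 0.588, 0.231] pointing down, gripper open.
Joint ranges: [-2.86, 2.86], [-0.3, 2.09], [-1.38, 1.24], [0.06, 2.45], [-1.56, 4.7], [0.09, 2.05], [-2.69, 2.69]. Speed limits (rad/s): [2.57, 2.57, 3.14, 3.14, 3.14, 3.14, 3.14].

## Interface

Orientations are given as a unit quaternion [w, x, y, z].
In Python, from plant import get_state, grab_frame, camera_params, finish_job, search_frame, cut_out, place_of, grip_point_offset gives the robot as it stands. The module is installed in compiled form; this text tells all that it offers.
- The arm moves only by the tool carry_out, never from a script. Its argument "motion" is one flat list of numbers, 6 for each row, row after row: the shift along the tool's x, y, z in units of 30 mm (1.0 is 30 mm), then the turn, a rotation vector about the tool's x, y, z in units of 6 degrees (1.0 is 6 degrees). A call has 1 to 8 rows; each row shifts and turns the pose as measured when the row begins, along the tool's axes as they then stand; what a row does not reach is not made up. A row lasts 1/10 s, in which the tool goes at most 50 mm and 8.59 degrees, less where a joint would pass 70% of its speed; a pose out of reach is approached as far as the arm can. A call is refused whole if a number of a shift passes 1 or a number of a turn 1, either way. A call with a gripper value outside its range is refused whole. "jaw" is the closure, from -1 (fully open) to 1 (shut), so that 0 is half open, set as the call begins (left out, the last holds). The fingers move at their own pace and stop on an object; the grip force is fixed at half the most. Time passes only in rows, so rows that do not move let the fingers close. It gives the time, the measured TCP pose, the force and the opening at its end, in the units of the state.
- get_state(): the state, without advancing time (a new reading comes with each control period).
- grab_frame(name): name is "scene" or "top" or "wrist"; returns the picture (400x640x3 uint8, red, green, blue); there is no depth.
- camera_params(name): a dict with "fovy" (degrees; the focal length in pixels is half the picture's height over the tangent of half this angle, whatever the lens; pixels are square), "cx", "cy" (the principal point, pixels), "world_from_camera" (4x4, takes a point from camera to world coordinates); the wrist camera has in their place "tool_from_camera" (4x4, takes a point from camera to tool coordinates, whose origin is the TCP and whose axes are the flange's). Camera axes: x right, y up, looking along -z (the intrinsics and any distortion apply to the point x, -y, -z); pixel columns grow to the right and rows downward; lengths in m; the calibration is good to about 2 mm. A picture is of the moment at which its call begins: read the wrist's pose just before it. camera_params takes no time and is no camera call.
- finish_job(): hands the job in, once; it reports no verdict.
Trained networks look in the newest picture that a camera, given by its name, has taken for a name from the list of things; names that differ only in an ending like _2 or _b are one class to them, and where a whole thing is asked for, a point or a joint stands for the part that bears it (a point fixed in the world has none). Each returns a list of dicts, best first, with "score" (0 to 1); they miss things now and then, are a little off and sometimes report something else, mostly with a low value. They report only what shows in the picture. A call takes as long as a camera call. They do not tell look-alikes from the thing itself.
- search_frame(camera, thing): "location" ([x, y, z] in m, in world coordinates, good to about 4 mm: the middle of the surface that is visible of it).
- cut_out(camera, thing): "pixels" (400x640 bool, what is visible of it).
- place_of(camera, thing): "location" ([x, y, z] in m, in world coordinates, good to about 4 mm: a listed point, or the origin of a listed thing).
The state is a dict: "time": time; "joints": joint angles; "qvel": joint speeds; "joint_efforts": joint torques, N m; "position": TCP position; "ee_rot": TCP orientation; "ft_force": force on the tool from outside, world axes, zero at the start; "wrist_torque": the same for the moment, N m; "opening": finger opening in m.
Only numpy, scipy, OpenCV 4.12 (cv2) and the standard library are available. Lean on these libraries where they do the work, as an engineer would, in place of code of your own. Each camera call takes 0.05 s, during which the arm holds its last target.

## Task

Load the benchtop rocker: lay the small culture flask (not the big one) flat on the rocker's platform, inside its four corner stops, setting it down rather than dropping it, and let go. Then set the run time by turning the click-stop dial on the rocker's sloping panel exactly four clicks clockwise from where it stands, so that it rests in that click when you let go. Leave the big flask, the beaker and the tape roll where they are.

Things in the scene. Friction and masses are not known exactly. Their poses are not given: they have to be found in the camera images.
- rocker: Benchtop rocker, white housing 260 mm deep (x), 200 mm wide (y), fixed. Origin: centre of its underside, on the bench; its front (-x) faces roughly to the robot. The front is a panel sloping up at 35 degrees from a 30 mm high front edge (outward normal (-0.574, 0, 0.819) in its axes), with the dial in its middle. Behind, the top is 96 mm high and carries an aluminium platform.
- tray_floor (a point): Centre of the platform's top face, 112 mm above the bench, axes as the rocker's; platform 100 (x) by 160 mm (y). Four L-shaped corner stops, 12 mm high, 4 mm thick, leave a clear inside of 66 (x) by 116 mm (y): the flask lies with its length along y, cap to either side. Along the long sides (parallel to y) the stops cover only the ends; the middle 76 mm are open for fingers.
- flask: The small culture flask, lying flat: clear body with pink content and a screw cap on one short end, 50 mm wide (its x), 102 mm long (its y, cap towards -y), 32 mm high at the cap and 27 mm at the body. About 0.11 kg. Origin: centre of its underside.
- flask_mid (a point): Centre of the small flask, 14 mm above its underside, axes as the flask's (y along its length). The broad body, 48 mm wide and 62 mm long, reaches from 20 mm on the cap side of this point (-y) to 42 mm on the other side; take it across its x.
- dial (a joint): Turn of the dial, rad, growing clockwise as seen facing the panel. One click is 18 degrees (0.314 rad); notches lie at whole multiples from 0. It starts in notch 0, 1, 2 or 3; end stops just beyond notches 0 and 10. About 0.15 N m carries it over into the next notch; let go between two it snaps into the nearer, so it need not be turned to the exact angle.
- dial_grip (a point): Point on the turning axis inside the grip bar, 28 mm out from the panel. z points out of the panel along the axis (35 degrees from vertical), x along the bar to its marked end (nose). The dial is a black 66 mm disc, 7 mm thick, with an upright bar across it, 60 mm long, 16 mm thick, 7 to 38 mm out from the panel. Pinch the bar across its thickness, tool square to the panel.
- dial_nose (a point): Middle of the marked end (nose) of the dial's bar, 30 mm from the turning axis and 28 mm out from the panel.
- big_flask: Bystander: the big culture flask, 82 x 146 x 39 mm, lying. Origin: centre of its underside.
- beaker: Bystander: plastic beaker, 72 mm across and 88 mm high. Origin: centre of its underside.
- tape: Bystander: tape roll, 103 mm across and 25 mm high, lying. Origin: centre of its underside.
Mind the look-alikes: they are no part of the job. What is shaped like the flask but blue or red is not meant.

How it is judged:
By the outcome, as a careful person would: the job done as asked, in the order asked, and still so for the second after the job is handed in, with the robot touching nothing.
It also fails if it takes over 51 s, if anything falls off the work surface, if the arm or the gripper's body presses on something with over 40 N, if the wrist force passes 120 N, or if a joint passes its speed limit or range.

## Working session

There is one attempt and no reset: what is moved stays moved. The work goes in short steps, Python scripts to look and compute and a tool call to move; the robot and the scene stay as the last step left them, time stands still between calls to the robot, and variables do not carry over. Pictures are saved under pics/ and viewed, and the job is handed in when it is done.

Besides the shell and the picture viewer there is one more tool, called after "Call:" as name(argument=value, ...), one argument or row to a line, values as JSON. carry_out: Moves the arm, as the interface text tells. Its arguments: {"type":"object","properties":{"motion":{"type":"array","items":{"type":"number"}},"jaw":{"type":"number"}},"required":["motion"]}

```bash
mkdir -p pics; python3 - <<'E'
from plant import *
import cv2,numpy as np
s=get_state()
print(s, grip_point_offset)
for n in ["scene","top","wrist"]:
    im=grab_frame(n); cv2.imwrite(f"pics/{n}0.png",im[:,:,::-1]); print(n,camera_params(n))
E
```

```text
{'time': 0.0, 'joints': array([-1.11789753,  0.32181151, -0.0700979 ,  1.4516967 ,  0.02261092,
        1.37084232, -0.05691679]), 'qvel': array([ 0.00075613,  0.00059973, -0.00150873,  0.00024993,  0.00215308,
        0.00016117,  0.00118104]), 'joint_efforts': array([ 1.85694745e-05, -4.93576670e+01, -3.82020548e-01, -3.14331722e+01,
        1.32116710e-02,  1.16214127e-02,  5.66255181e-06]), 'position': array([0.27595613, 0.58789039, 0.23022021]), 'ee_rot': array([-1.60937246e-04,  2.17629232e-01,  9.76031017e-01, -9.72050946e-04]), 'ft_force': array([0.13576477, 0.77197584, 0.11324102]), 'wrist_torque': array([-0.0445229 ,  0.00844442,  0.00759325]), 'opening': 0.08507674449942139} 0.0187
scene {'fovy': 46.19423332667373, 'cx': 311.07578363115636, 'cy': 202.5402988492523, 'world_from_camera': array([[ 0.83743663,  0.38947315, -0.38341957, -0.06681551],
       [-0.54652889,  0.59360783, -0.59070798, -0.75644548],
       [-0.00246404,  0.70423037,  0.70996726,  1.19048314],
       [ 0.        ,  0.        ,  0.        ,  1.        ]])}
top {'fovy': 51.49860893637953, 'cx': 312.8772999869905, 'cy': 202.69551336811156, 'world_from_camera': array([[-0.06049147,  0.97720293, -0.20350727,  0.26567068],
       [-0.99815592, -0.0602523 ,  0.00737659,  0.16669673],
       [-0.00505336,  0.2035782 ,  0.97904565,  1.45980268],
       [ 0.        ,  0.        ,  0.        ,  1.        ]])}
wrist {'fovy': 63.92860150981092, 'cx': 320.22926999589487, 'cy': 204.7998292538362, 'tool_from_camera': array([[ 3.75966115e-04,  9.44554694e-01,  3.28353907e-01,
         8.48482716e-02],
       [ 9.99999099e-01,  6.79669045e-05, -1.34051774e-03,
        -9.59128591e-04],
       [-1.28850952e-03,  3.28354115e-01, -9.44553818e-01,
        -1.42498342e-01],
       [ 0.00000000e+00,  0.00000000e+00,  0.00000000e+00,
         1.00000000e+00]])}
```

View pics/scene0.png

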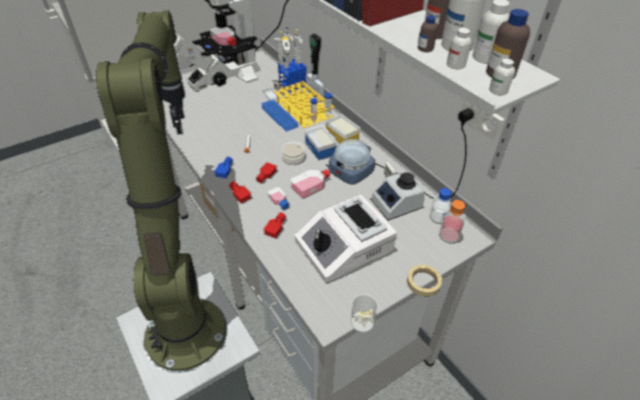

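View pics/top0.png

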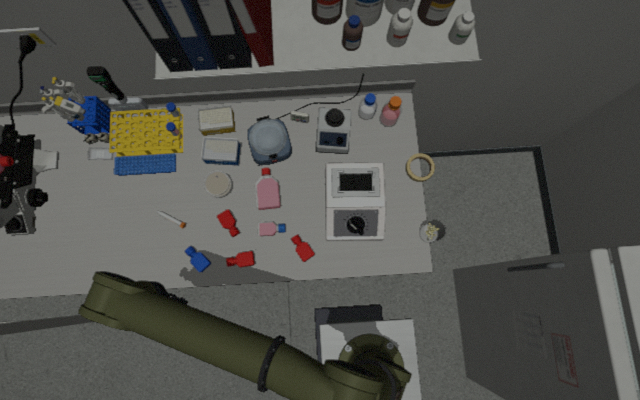

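```bash
python3 - <<'E'
from plant import *
import numpy as np
np.set_printoptions(precision=4,suppress=True)
for c in ["top","scene"]:
    for t in ["flask","flask_mid","rocker","tray_floor","dial_grip","dial_nose","big_flask","beaker","tape"]:
        print(c,t,[(np.round(d["location"],4),round(d["score"],2)) for d in place_of(c,t)])
print(get_state()["time"])
E
```

```text
top flask [(array([ 0.3972,  0.5672, -0.0015]), 0.9), (array([ 0.4851,  0.3087, -0.001 ]), 0.89), (array([ 0.3851,  0.4134, -0.0006]), 0.83), (array([0.4136, 0.2001, 0.0012]), 0.53)]
top flask_mid [(array([0.3768, 0.4139, 0.0141]), 0.76), (array([0.3898, 0.5647, 0.0148]), 0.71), (array([0.5155, 0.4554, 0.0092]), 0.67), (array([0.4097, 0.1979, 0.012 ]), 0.59), (array([0.4868, 0.3077, 0.0106]), 0.54), (array([ 0.4371, -0.2473,  0.0019]), 0.34)]
top rocker [(array([0.5588, 0.0076, 0.0005]), 0.85)]
top tray_floor [(array([0.6112, 0.0083, 0.109 ]), 0.88)]
top dial_grip []
top dial_nose [(array([0.4754, 0.0379, 0.1028]), 0.61), (array([0.4875, 0.3085, 0.0019]), 0.56), (array([ 0.6352,  0.3159, -0.0002]), 0.56)]
top big_flask [(array([0.6333, 0.3141, 0.0001]), 0.97)]
top beaker []
top tape [(array([ 0.6764, -0.2372,  0.0008]), 0.81)]
scene flask [(array([ 0.4057,  0.2016, -0.0009]), 0.91), (array([0.3944, 0.5682, 0.0017]), 0.71), (array([0.5131, 0.4571, 0.0002]), 0.64), (array([ 0.3807,  0.4129, -0.006 ]), 0.63), (array([0.4852, 0.3117, 0.    ]), 0.56)]
scene flask_mid [(array([0.3838, 0.4154, 0.012 ]), 0.84), (array([0.5167, 0.4565, 0.0149]), 0.82), (array([0.406 , 0.2068, 0.0128]), 0.82), (array([0.485 , 0.3094, 0.0112]), 0.8), (array([0.3933, 0.561 , 0.013 ]), 0.65), (array([ 0.6275,  0.3155, -0.0003]), 0.58)]
scene rocker []
scene tray_floor [(array([0.6117, 0.0108, 0.1127]), 0.83)]
scene dial_grip [(array([0.4879, 0.3106, 0.0123]), 0.34)]
scene dial_nose [(array([ 0.6257,  0.3141, -0.0008]), 0.38)]
scene big_flask [(array([ 0.6247,  0.3155, -0.0031]), 0.62)]
scene beaker [(array([ 0.4354, -0.2458,  0.001 ]), 0.76), (array([0.4722, 0.0385, 0.098 ]), 0.38)]
scene tape [(array([ 0.6737, -0.2389,  0.0029]), 0.67), (array([0.4572, 0.0163, 0.0921]), 0.41)]
1.05
```

The small flask is the pink one with the blue cap: top image about (270,229), world about (0.486, 0.309), with its cap towards -y. The rocker is at about (0.559, 0.008) and the dial bar shows at about (357,226). I'll move over the flask and look with the wrist camera.

```bash
cat > h.py <<'E'
import numpy as np, cv2
from plant import *
from scipy.spatial.transform import Rotation as Ro, Slerp
np.set_printoptions(precision=4,suppress=True)
def rot(q): return Ro.from_quat([q[1],q[2],q[3],q[0]])
def pose():
    s=get_state(); return np.array(s["position"]), rot(s["ee_rot"])
def plan(tp,tR,q=0.05,maxrows=8,n=None,rq=0.05,show=True):
    """rows in tool units from the present pose to the target"""
    p,R=pose(); tR=Ro.from_matrix(tR) if not isinstance(tR,Ro) else tR
    tp=np.array(tp,float); rows=[]
    def need(p,R): 
        return R.inv().apply(tp-p)/0.03, np.degrees((R.inv()*tR).as_rotvec())/6
    for k in range(60):
        d,r=need(p,R)
        m=max(abs(d).max(),abs(r).max())
        if m<0.03: break
        rem=max(1,int(np.ceil(max(m/0.98,np.linalg.norm(d)*.03/.048,np.linalg.norm(r)*6/8.4))))
        if n: rem=max(rem,n-k)
        a=np.round(d/rem/q)*q if rem>1 else np.round(d,2); b=np.round(r/rem/rq)*rq if rem>1 else np.round(r,2)
        a=np.clip(a,-1,1);b=np.clip(b,-1,1)
        rows.append(np.r_[a,b])
        p=p+R.apply(a*.03); R=R*Ro.from_rotvec(np.radians(b*6))
    print(len(rows),"rows; end err mm",(tp-p)*1e3)
    for i in range(0,min(len(rows),maxrows*3),8):
        print("["+", ".join(",".join(f"{v:g}" for v in np.round(r,2)+0.) for r in rows[i:i+8])+"]")
def yawR(t): # tool down, tool y along world angle t (rad)
    y=np.array([np.cos(t),np.sin(t),0]);z=np.array([0,0,-1.]);return np.c_[np.cross(y,z),y,z]
def wcam():
    c=camera_params("wrist"); p,R=pose(); T=np.eye(4);T[:3,:3]=R.as_matrix();T[:3,3]=p
    return c, T@c["tool_from_camera"]
def cam(n):
    if n=="wrist": return wcam()
    c=camera_params(n); return c,c["world_from_camera"]
def pix(n,X,cT=None):
    c,T=cT or cam(n); f=200/np.tan(np.radians(c["fovy"]/2))
    X=np.atleast_2d(X); q=(X-T[:3,3])@T[:3,:3]
    return np.c_[c["cx"]+f*q[:,0]/-q[:,2], c["cy"]-f*q[:,1]/-q[:,2]]
def ray(n,uv,z,cT=None):
    c,T=cT or cam(n); f=200/np.tan(np.radians(c["fovy"]/2)); uv=np.atleast_2d(uv)
    d=np.c_[(uv[:,0]-c["cx"])/f,-(uv[:,1]-c["cy"])/f,-np.ones(len(uv))]@T[:3,:3].T
    return T[:3,3]+d*((z-T[2,3])/d[:,2])[:,None]
def save(n,name):
    im=grab_frame(n); cv2.imwrite(f"pics/{name}.png",im[:,:,::-1]); return im
E
python3 - <<'E'
from h import *
plan([0.486,0.30,0.23],yawR(0))
E
```

```text
13 rows; end err mm [ 0.0438 -0.0032  0.1379]
[-0.85,-0.5,0,0,0,0.9, -0.9,-0.4,0,0,0,0.9, -0.95,-0.3,0,0,0,0.9, -0.95,-0.2,0,0,0,0.9, -0.9,-0.1,0,0,0,0.8, -0.9,-0.05,0,0,0,0.8, -0.9,0.05,0,0,0,0.8, -0.85,0.1,0,0,0,0.8]
[-0.85,0.2,0,0,0,0.8, -0.85,0.25,0,0,0,0.8, -0.8,0.3,0,0,0,0.8, -0.8,0.4,0,0,0,0.8, -0.75,0.46,0.05,0,0,0.81]
```

Call:
carry_out(
  motion=[-0.85,-0.5,0,0,0,0.9,-0.9,-0.4,0,0,0,0.9,-0.95,-0.3,0,0,0,0.9,-0.95,-0.2,0,0,0,0.9,-0.9,-0.1,0,0,0,0.8,-0.9,-0.05,0,0,0,0.8,-0.9,0.05,0,0,0,0.8,-0.85,0.1,0,0,0,0.8],
  jaw=-1,
)

```text
time: 1.85
position: [0.4067, 0.4031, 0.2306]
ee_rot: [-0.002, 0.552, 0.834, 0.001]
ft_force: [-0.1, -0.0, 0.2]
opening: 0.0852
```

```bash
python3 - <<'E'
from h import *
plan([0.486,0.30,0.23],yawR(0))
E
```

```text
5 rows; end err mm [-0.0163 -0.1176 -0.0683]
[-0.85,0.2,0,0,0,0.75, -0.8,0.3,0,0,0,0.75, -0.8,0.35,0,0,0,0.8, -0.75,0.4,0,0,0,0.75, -0.74,0.48,0,-0.02,-0.03,0.79]
```

Call:
carry_out(
  motion=[-0.85,0.2,0,0,0,0.75,-0.8,0.3,0,0,0,0.75,-0.8,0.35,0,0,0,0.8,-0.75,0.4,0,0,0,0.75,-0.75,0.5,0,0,0,0.8,0,0,0,0,0,0],
)

```text
time: 2.45
position: [0.4917, 0.2902, 0.2314]
ee_rot: [-0.001, 0.716, 0.698, 0.001]
ft_force: [1.6, -0.8, -0.9]
opening: 0.0854
```

```bash
python3 - <<'E'
from h import *
print(*pose()[0]); save("wrist","w1")
for t in ["flask","flask_mid"]:
    print([(np.round(d["location"],4),round(d["score"],2)) for d in place_of("wrist",t)])
for d in cut_out("wrist","flask"):
    m=d["pixels"].astype(np.uint8)
    c,_=cv2.findContours(m,0,1); c=max(c,key=cv2.contourArea)
    print(d["score"],cv2.minAreaRect(c)); 
    (u,v),(w,h),a=cv2.minAreaRect(c)
    print(ray("wrist",cv2.boxPoints(cv2.minAreaRect(c)),0.015))
E
```

```text
0.49166338627659484 0.29021829611615874 0.23137659658052515
[(array([ 0.4101,  0.2039, -0.0007]), 0.89), (array([0.5142, 0.4592, 0.0018]), 0.88), (array([ 0.3858,  0.4129, -0.0012]), 0.65), (array([ 0.4859,  0.3092, -0.002 ]), 0.56)]
[(array([0.4861, 0.31  , 0.013 ]), 0.82), (array([0.4106, 0.2011, 0.0181]), 0.81), (array([0.3856, 0.4167, 0.0159]), 0.62), (array([0.519 , 0.4606, 0.0133]), 0.59)]
0.97 ((314.5, 158.5), (85.0, 45.0), 90.0)
[[0.4577 0.359  0.015 ]
 [0.5063 0.3583 0.015 ]
 [0.5065 0.2616 0.015 ]
 [0.4535 0.2624 0.015 ]]
0.93 ((340.65234375, 13.374799728393555), (40.6007080078125, 102.04419708251953), 71.14684295654297)
[[0.456  0.4589 0.015 ]
 [0.5494 0.4849 0.015 ]
 [0.5638 0.4525 0.015 ]
 [0.4676 0.4245 0.015 ]]
0.84 ((257.37646484375, 241.80587768554688), (43.793701171875, 79.68766021728516), 57.528804779052734)
[[0.3521 0.207  0.015 ]
 [0.4383 0.2614 0.015 ]
 [0.4645 0.2132 0.015 ]
 [0.3759 0.1541 0.015 ]]
```

View pics/w1.png

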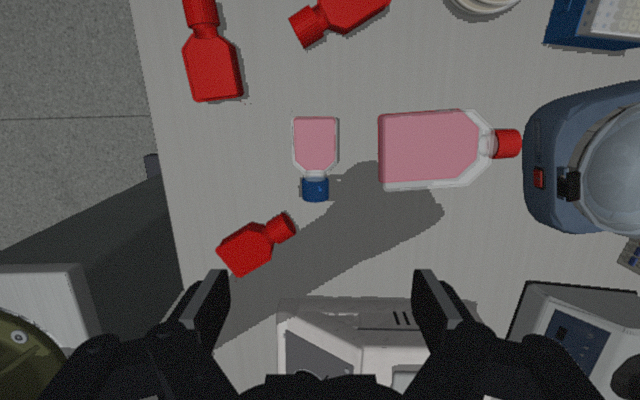

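```bash
python3 - <<'E'
from h import *
p,R=pose(); print(p, R.as_matrix()[:,1], R.as_matrix()[:,2])
for uv in [(316,116),(293,165),(339,165),(293,130),(338,130),(315,176),(315,202),(378,150)]:
    print(uv, *[ray("wrist",uv,z)[0][:2] for z in (0.027,0.014,0.0)])
im=cv2.imread("pics/w1.png")[95:225,260:390]; cv2.imwrite("pics/w1c.png",cv2.resize(im,None,fx=4.5,fy=4.5,interpolation=3))
plan([0.485,0.314,0.10],yawR(np.radians(-1.0)))
E
```

```text
[0.4879 0.2961 0.2311] [ 0.9999 -0.0157 -0.0015] [-0.0014  0.0057 -1.    ]
(316, 116) [0.4838 0.3593] [0.4836 0.3586] [0.4834 0.3578]
(293, 165) [0.4576 0.3078] [0.4564 0.3051] [0.4551 0.3022]
(339, 165) [0.508  0.3071] [0.5088 0.3043] [0.5095 0.3014]
(293, 130) [0.4592 0.3454] [0.458  0.3441] [0.4568 0.3427]
(338, 130) [0.5069 0.3447] [0.5075 0.3434] [0.5082 0.342 ]
(315, 176) [0.4815 0.2951] [0.4812 0.2919] [0.4809 0.2885]
(315, 202) [0.4808 0.2647] [0.4805 0.2604] [0.4802 0.2558]
(378, 150) [0.5501 0.3229] [0.5524 0.3207] [0.5549 0.3185]
5 rows; end err mm [ 0.0518  0.1272 -0.0531]
[0.1,0,0.85,0,0,0, 0.1,0,0.9,0,0,0, 0.1,-0.05,0.85,0,0,0, 0.15,0,0.9,0,-0.05,0, 0.12,-0.05,0.87,-0.01,0,0.02]
```

View pics/w1c.png

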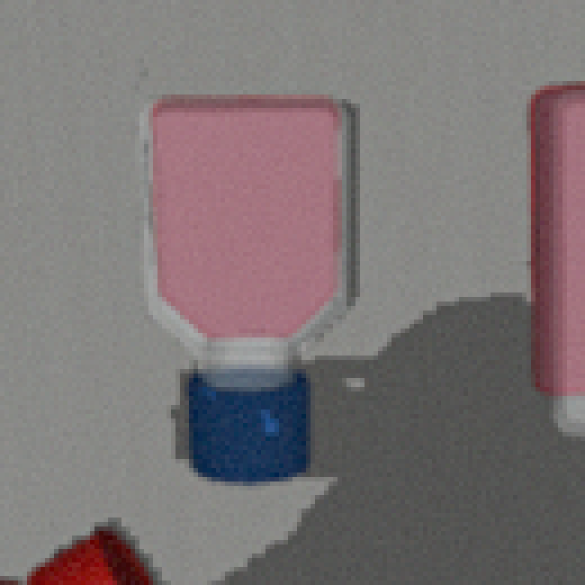

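```bash
python3 - <<'E'
from h import *
plan([0.484,0.322,0.10],yawR(np.radians(-1.6)))
E
```

```text
5 rows; end err mm [ 0.0109 -0.0087 -0.0902]
[0.15,-0.05,0.85,0,0,0, 0.15,0,0.9,0,0,0.05, 0.2,-0.05,0.85,0,0,0, 0.15,0,0.9,0,-0.05,0.05, 0.19,-0.04,0.87,-0.01,0,0.02]
```

Call:
carry_out(
  motion=[0.15,-0.05,0.85,0,0,0,0.15,0,0.9,0,0,0,0.2,-0.05,0.85,0,0,0,0.15,0,0.9,0,0,0,0.2,-0.05,0.9,0,0,0,0,0,0,0,0,0,0,0,0,0,0,0],
)

```text
time: 3.35
position: [0.4779, 0.3345, 0.0972]
ee_rot: [-0.004, 0.705, 0.709, 0.004]
ft_force: [-0.2, -0.6, 0.8]
opening: 0.0857
```

```bash
python3 - <<'E'
from h import *
p,R=pose(); print(p, R.as_matrix()[:,1], R.as_matrix()[:,2]); save("wrist","w2")
print([(np.round(d["location"],4),round(d["score"],2)) for d in place_of("wrist","flask_mid")])
print(pix("wrist",[[.484-.024,.345,.02],[.484+.024,.345,.02]]))
plan([0.484,0.322,0.005],yawR(np.radians(-1.6)))
E
```

```text
[0.4779 0.3345 0.0972] [ 1.      0.0049 -0.0003] [-0.0004  0.0118 -0.9999]
[(array([0.5172, 0.4593, 0.0082]), 0.98), (array([0.4868, 0.3093, 0.0148]), 0.71), (array([0.3858, 0.4162, 0.0171]), 0.67), (array([0.4087, 0.2012, 0.0132]), 0.66)]
[[295.592  202.0954]
 [361.7203 202.3784]]
4 rows; end err mm [-0.0753 -0.1209  0.0231]
[-0.1,0.05,0.75,0,-0.05,0.1, -0.1,0.05,0.8,0,0,0.05, -0.1,0.05,0.75,0,-0.05,0.1, -0.13,0.05,0.79,0,-0.02,0.06]
```

View pics/w2.png

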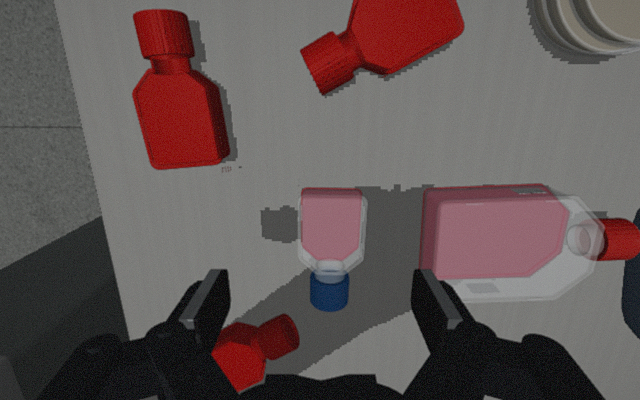

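```bash
python3 - <<'E'
from h import *
for uv in [(332,187),(331,309),(302,200),(365,200),(302,255),(364,255)]:
    print(uv, *[ray("wrist",uv,z)[0][:2] for z in (0.027,0.014,0.0)])
plan([0.486,0.322,0.045],yawR(np.radians(-1.6)))
E
```

```text
(332, 187) [0.486  0.3584] [0.4865 0.3548] [0.487 0.351]
(331, 309) [0.4868 0.2586] [0.4873 0.249 ] [0.4879 0.2387]
(302, 200) [0.4651 0.3488] [0.4643 0.3447] [0.4635 0.3403]
(365, 200) [0.5093 0.349 ] [0.5112 0.3449] [0.5133 0.3405]
(302, 255) [0.4645 0.3059] [0.4637 0.2992] [0.4629 0.292 ]
(364, 255) [0.5106 0.3062] [0.5126 0.2994] [0.5148 0.2922]
2 rows; end err mm [ 0.0585 -0.0084 -0.1411]
[-0.2,0.15,0.9,0,-0.05,0.15, -0.23,0.11,0.85,0,-0.07,0.16]
```

Call:
carry_out(
  motion=[-0.2,0.15,0.85,0,-0.05,0,-0.25,0.1,0.85,0,-0.05,0,0,0,0,0,0,0,0,0,0,0,0,0],
)

```text
time: 3.85
position: [0.4907, 0.3244, 0.0537]
ee_rot: [0.0, 0.706, 0.709, 0.007]
ft_force: [0.2, 0.5, 0.5]
opening: 0.0856
```

```bash
python3 - <<'E'
from h import *
p,R=pose(); print(p, R.as_matrix()[:,1], R.as_matrix()[:,2]); save("wrist","w3")
p,R=pose(); print(p)
plan([0.487,0.322,0.005],yawR(np.radians(0)))
E
```

```text
[0.4907 0.3244 0.0537] [0.9999 0.0044 0.0107] [ 0.0106  0.0105 -0.9999]
[0.4907 0.3243 0.0538]
2 rows; end err mm [0.0608 0.0577 0.1416]
[-0.05,-0.05,0.8,0.05,-0.05,0, -0.04,-0.09,0.83,0.05,-0.05,0.04]
```

View pics/w3.png

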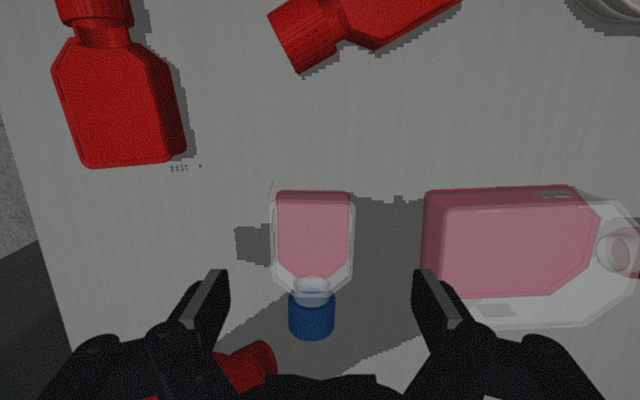

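Call:
carry_out(
  motion=[0,-0.05,0.5,0.05,-0.05,0,-0.05,-0.1,0.5,0.05,-0.05,0,0,0,0.3,0,0,0,0,0,0,0,0,0],
  jaw=-0.5,
)

```text
time: 4.3
position: [0.4873, 0.3253, 0.0151]
ee_rot: [-0.0, 0.705, 0.709, 0.002]
ft_force: [-0.6, 0.6, -0.9]
opening: 0.0641
```

```bash
python3 - <<'E'
from h import *
p,R=pose(); print(p, R.as_matrix()[:,1], R.as_matrix()[:,2]); save("wrist","w4")
plan([0.4865,0.322,0.005],yawR(np.radians(0)))
E
```

```text
[0.4873 0.3253 0.0151] [1.     0.0057 0.0031] [ 0.0031  0.0031 -1.    ]
1 rows; end err mm [ 0.0976 -0.1426 -0.0677]
[-0.11,-0.04,0.35,0.03,-0.03,0.05]
```

View pics/w4.png

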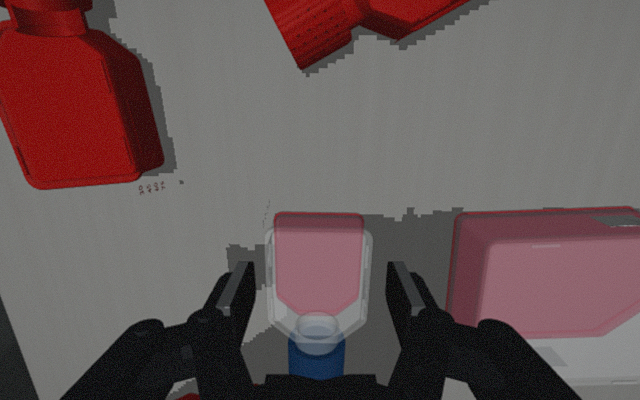

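Call:
carry_out(
  motion=[-0.1,0,0.3,0,0,0,0,0,0,0,0,0],
)

```text
time: 4.55
position: [0.4877, 0.3223, 0.006]
ee_rot: [0.0, 0.705, 0.709, 0.003]
ft_force: [-0.5, -0.4, -0.4]
opening: 0.0641
```

Call:
carry_out(
  motion=[0,0,0,0,0,0,0,0,0,0,0,0,0,0,0,0,0,0,0,0,0,0,0,0,0,0,0,0,0,0],
  jaw=1,
)

```text
time: 5.05
position: [0.4882, 0.3224, 0.0065]
ee_rot: [0.0, 0.705, 0.709, 0.003]
ft_force: [-0.1, -0.7, -2.2]
opening: 0.0466
```

Call:
carry_out(
  motion=[0,0,-0.3,0,0,0,0,0,-0.7,0,0,0,0,0,-0.8,0,0,0,0,0,0,0,0,0,0,0,0,0,0,0],
)

```text
time: 5.55
position: [0.4871, 0.3216, 0.0628]
ee_rot: [0.0, 0.705, 0.709, 0.002]
ft_force: [0.4, -0.4, -1.8]
opening: 0.0462
```

```bash
python3 - <<'E'
from h import *
p,R=pose(); print(p, R.as_matrix()[:,1], R.as_matrix()[:,2]); save("wrist","w5")
print(get_state()["ft_force"],get_state()["opening"],[(np.round(d["location"],4),round(d["score"],2)) for d in place_of("wrist","flask_mid")])
E
```

```text
[0.4871 0.3216 0.0628] [1.     0.0053 0.003 ] [ 0.003  0.003 -1.   ]
[-0.1814  0.136  -1.4009] 0.046864671842823426 [(array([0.386 , 0.4142, 0.0203]), 0.96), (array([0.409 , 0.2021, 0.0148]), 0.85), (array([0.4904, 0.3074, 0.0696]), 0.6)]
```

View pics/w5.png

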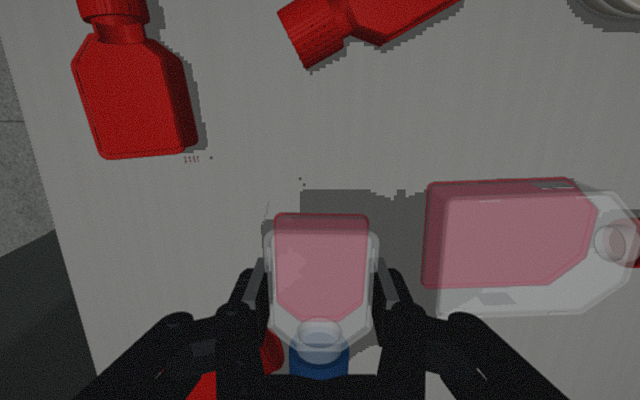

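```bash
python3 - <<'E'
from h import *
plan([0.56,0.12,0.26],yawR(0))
E
```

```text
8 rows; end err mm [ 0.0063 -0.1183 -0.0312]
[-0.95,0.35,-0.95,0,0,0, -0.95,0.35,-0.95,0,0,0, -0.95,0.35,-0.95,0,0,0, -0.95,0.35,-0.95,0,0,0, -0.95,0.35,-0.95,0,0,0, -0.65,0.2,-0.6,0,0,0, -0.65,0.25,-0.6,0,0,0, -0.66,0.21,-0.65,0.03,-0.03,0.05]
```

Call:
carry_out(
  motion=[-0.5,0,-0.9,0,0,0,-0.95,0.3,-0.95,0,0,0,-0.95,0.35,-0.95,0,0,0,-0.95,0.35,-0.95,0,0,0,-0.95,0.4,-0.95,0,0,0,-0.9,0.4,-0.8,0,0,0,-0.7,0.3,-0.6,0,0,0,-0.5,0.2,-0.3,0,0,0],
)

```text
time: 6.45
position: [0.5537, 0.1244, 0.2498]
ee_rot: [-0.003, 0.702, 0.712, -0.008]
ft_force: [0.3, -0.4, -1.4]
opening: 0.0464
```

Call:
carry_out(
  motion=[0,0,0,0,0,0,0,0,0,0,0,0],
)

```text
time: 6.65
position: [0.5545, 0.1216, 0.2493]
ee_rot: [-0.002, 0.704, 0.71, -0.008]
ft_force: [-0.5, 0.1, -2.6]
opening: 0.0467
```

```bash
python3 - <<'E'
from h import *
p,R=pose(); print(p, R.as_matrix()[:,1], R.as_matrix()[:,2]); save("wrist","w6")
for t in ["tray_floor","rocker","dial_grip","dial_nose"]:
    print(t,[(np.round(d["location"],4),round(d["score"],2)) for d in place_of("wrist",t)])
print(pose()[0],get_state()["opening"])
E
```

```text
[0.5545 0.1216 0.2493] [ 0.9999  0.0081 -0.0145] [-0.0144 -0.0081 -0.9999]
tray_floor []
rocker []
dial_grip [(array([0.4588, 0.0139, 0.0941]), 0.67)]
dial_nose [(array([0.477 , 0.0381, 0.0939]), 0.95)]
[0.5543 0.1224 0.2495] 0.047322466564012886
```

View pics/w6.png

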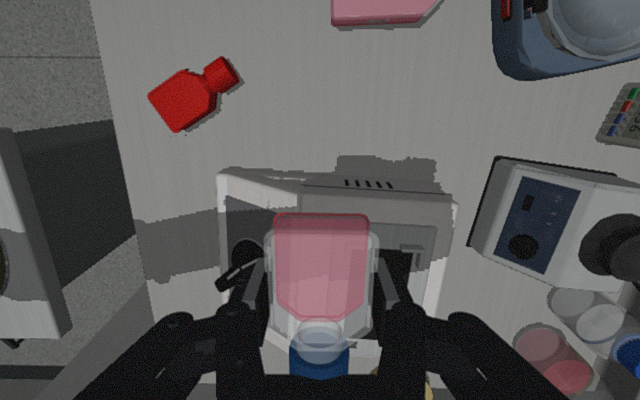

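```bash
cat > model.py <<'E'
from h import *
def rk(P,o,yaw):
    c,s=np.cos(yaw),np.sin(yaw); P=np.atleast_2d(P); return np.c_[o[0]+c*P[:,0]-s*P[:,1],o[1]+s*P[:,0]+c*P[:,1],P[:,2]]
def lines(tx=0.052):
    a,b=.13,.1; t=-.13+.066/np.tan(np.radians(35))
    L=[]
    L.append([[-a,-b,.03],[-a,b,.03]]);L.append([[t,-b,.096],[t,b,.096]]);L.append([[a,-b,.096],[a,b,.096]])
    for s in(-1,1):
        L+= [[[-a,s*b,.03],[t,s*b,.096]],[[t,s*b,.096],[a,s*b,.096]],[[-a,s*b,0],[a,s*b,0]]]
    for z,hx,hy in((.112,.05,.08),(.124,.033,.058)):
        q=[[tx-hx,-hy,z],[tx+hx,-hy,z],[tx+hx,hy,z],[tx-hx,hy,z]]
        L+=[[q[i],q[(i+1)%4]] for i in range(4)]
    return L
def overlay(img,cT,o,yaw,box,f,out,tx=.052):
    x0,y0,x1,y1=box; im=cv2.resize(img[y0:y1,x0:x1],None,fx=f,fy=f,interpolation=3)
    im2=im.copy()
    for l in lines(tx):
        p=(pix(None,rk(l,o,yaw),cT)+.5-[x0,y0])*f
        cv2.line(im2,tuple(int(v) for v in p[0]),tuple(int(v) for v in p[1]),(0,255,0),1)
    cv2.imwrite(out,np.hstack([im,im2]))
E
python3 - <<'E'
from model import *
overlay(cv2.imread("pics/top0.png"),cam("top"),(0.559,0.0085),np.radians(1.5),(315,150,400,250),4.7,"pics/ov1.png")
E
```

```text
(no output)
```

View pics/ov1.png

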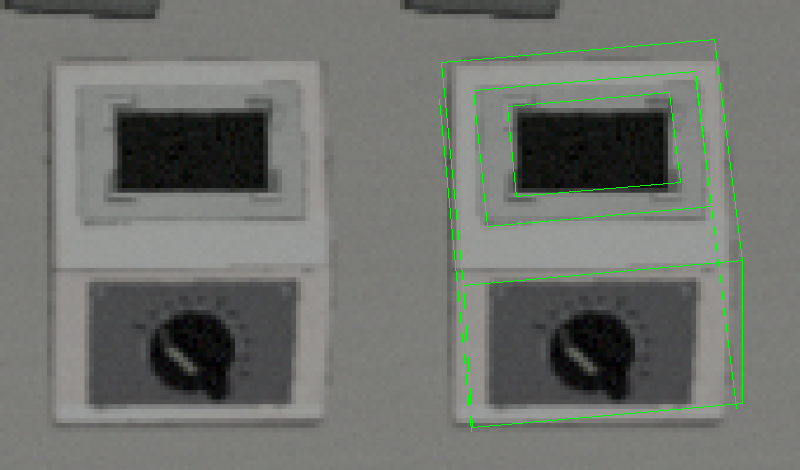

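```bash
python3 - <<'E'
from model import *
cT=cam("top")
# housing front edge corners(z=.03), back top corners (z .096) from the crop; panel/top crease
def px(u,v): return (u/4.7+315-.5, v/4.7+150-.5)
for z,pts in ((.096,[(53,62),(320,62),(53,268),(325,268)]),(.03,[(55,422),(323,420)]),(.112,[(77,85),(303,82),(84,221),(306,218)])):
    r=ray(None,[px(*q) for q in pts],z,cT); print(z,r[:,:2])
    d=r[0]-r[1]; print("yaw deg",np.degrees(np.arctan2(-d[0],d[1])), r[:,:2].mean(0))
for i,(o,y) in enumerate([((0.559,0.0085),-3.)]):
    overlay(cv2.imread("pics/top0.png"),cT,o,np.radians(y),(315,150,400,250),4.7,"pics/ov2.png",tx=.05)
E
```

```text
0.096 [[ 0.6862  0.1038]
 [ 0.6742 -0.0904]
 [ 0.5334  0.1141]
 [ 0.5215 -0.0794]]
yaw deg -3.5580093888697286 [0.6038 0.012 ]
0.03 [[ 0.431   0.1178]
 [ 0.4205 -0.079 ]]
yaw deg -3.073203119944271 [0.4258 0.0194]
0.112 [[ 0.663   0.0885]
 [ 0.6552 -0.0737]
 [ 0.5628  0.0905]
 [ 0.5553 -0.0666]]
yaw deg -2.763513974508777 [0.6091 0.0097]
```

View pics/ov2.png

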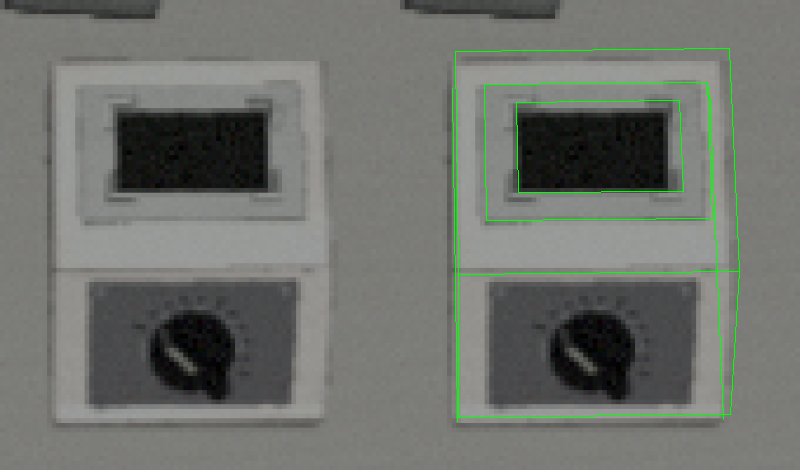

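```bash
python3 - <<'E'
from h import *
plan([0.6116,0.0215,0.17],yawR(np.radians(-3)))
E
```

```text
4 rows; end err mm [ 0.0931 -0.0822 -0.1463]
[-0.85,0.5,0.65,-0.05,0,0.15, -0.85,0.5,0.65,-0.05,0.05,0.15, -0.8,0.5,0.7,0,0,0.15, -0.82,0.47,0.65,-0.03,0.03,0.15]
```

Call:
carry_out(
  motion=[-0.85,0.5,0.2,-0.05,0,0.15,-0.85,0.5,0.4,-0.05,0.05,0.15,-0.8,0.5,0.6,0,0,0.15,-0.6,0.35,0.7,0,0,0.1,-0.2,0.1,0.3,0,0,0.05,0,0,0,0,0,0,0,0,0,0,0,0],
)

```text
time: 7.6
position: [0.6111, 0.0297, 0.1794]
ee_rot: [-0.002, 0.721, 0.693, -0.002]
ft_force: [0.3, 0.0, -1.5]
opening: 0.0467
```

```bash
python3 - <<'E'
from h import *
p,R=pose(); print(p, R.as_matrix()[:,1], R.as_matrix()[:,2]); save("wrist","w7"); im=save("scene","s7")
c=im[180:290,270:420,::-1]; cv2.imwrite("pics/s7c.png",cv2.resize(c,None,fx=5,fy=5,interpolation=3))
plan([0.6116,0.0215,0.14],yawR(np.radians(-3)))
E
```

```text
[0.6111 0.0297 0.1794] [ 0.9992 -0.0399 -0.0068] [-0.0068  0.0003 -1.    ]
2 rows; end err mm [ 0.0956  0.0562 -0.0626]
[-0.15,0,0.65,-0.05,0,0.05, -0.14,0.02,0.68,0,0,0.08]
```

View pics/w7.png

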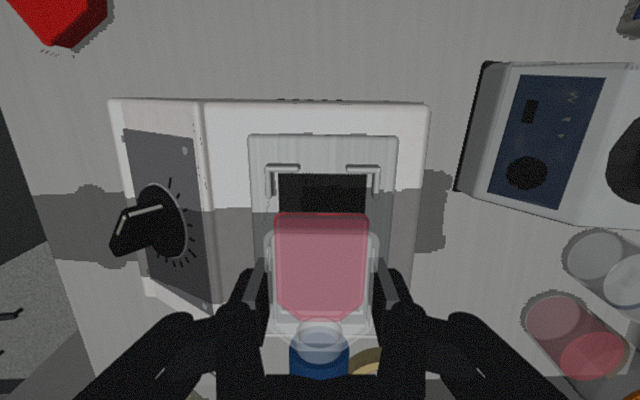

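View pics/s7c.png

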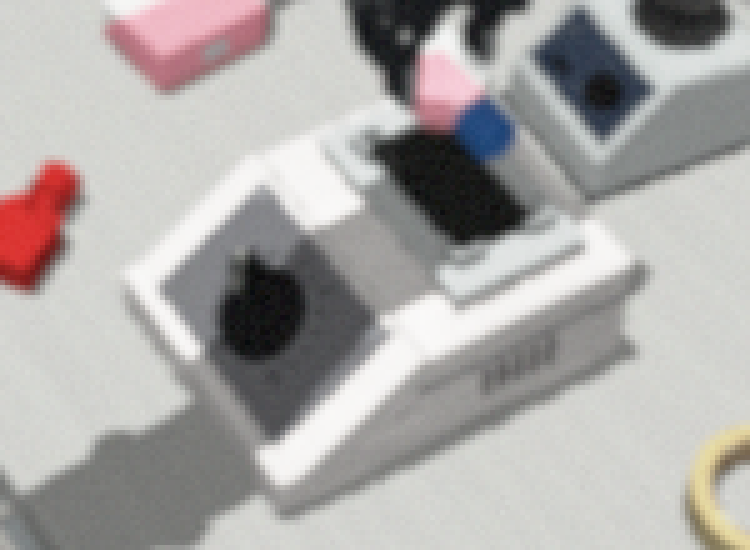

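```bash
python3 - <<'E'
from h import *
im=cv2.imread("pics/w7.png")[90:260,230:440]; cv2.imwrite("pics/w7c.png",cv2.resize(im,None,fx=3.8,fy=3.4,interpolation=3))
E
```

```text
(no output)
```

View pics/w7c.png

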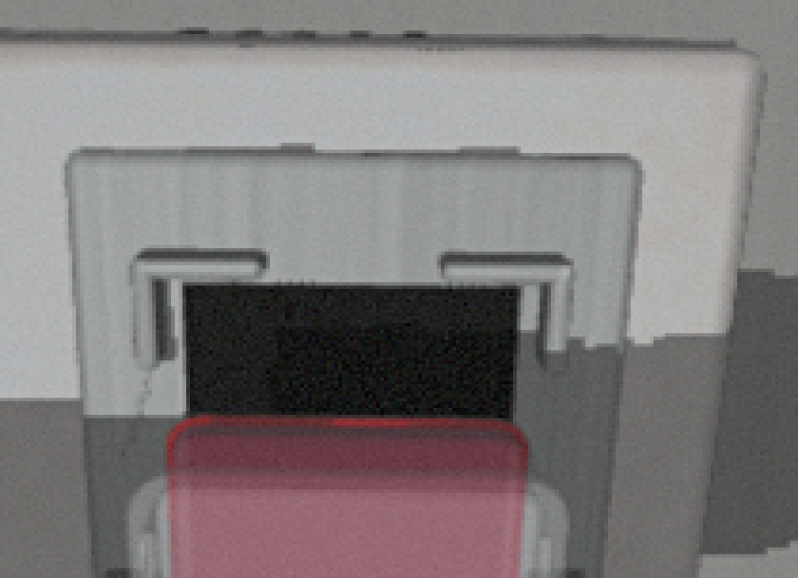

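```bash
python3 - <<'E'
from h import *
def px(u,v): return (u/3.8+230-.5, v/3.4+90-.5)
for z,pts,half in ((.112,[(67,150),(641,158)],.08),(.124,[(137,256),(571,260)],.062),(.096,[(0,40),(760,52)],.1)):
    r=ray("wrist",[px(*q) for q in pts],z); d=r[1]-r[0]; yaw=np.arctan2(d[1],d[0]); m=r.mean(0)
    print(z,r[:,:2],np.linalg.norm(d),np.degrees(yaw), "centre",m[:2]+half*np.array([np.sin(yaw),-np.cos(yaw)]))
# flask end at z: top rim
p,R=pose()
for z in (p[2]-.006,p[2]+.021):
  r=ray("wrist",[px(*q) for q in [(168,440),(526,440),(345,418)]],z); print(r[:,:2],np.degrees(np.arctan2(*(r[1]-r[0])[[1,0]])))
E
```

```text
0.112 [[0.5659 0.0916]
 [0.6633 0.0864]] 0.09761306969780086 -3.0500682916397883 centre [0.6103 0.0091]
0.124 [[0.5781 0.0733]
 [0.6498 0.0698]] 0.07179831940707816 -2.73928305759393 centre [0.611  0.0096]
0.096 [[0.5526 0.1117]
 [0.6872 0.1043]] 0.1347561116058456 -3.1670183981219497 centre [0.6144 0.0081]
[[0.5889 0.0561]
 [0.6358 0.0544]
 [0.6122 0.0587]] -2.0793677128569774
[[0.5937 0.0666]
 [0.6321 0.0652]
 [0.6128 0.0687]] -2.079367712856974
```

Call:
carry_out(
  motion=[-0.15,0,0.65,0,0,0.05,-0.1,0,0.65,0,0,0.05,0,0,0,0,0,0,0,0,0,0,0,0],
)

```text
time: 8.1
position: [0.6129, 0.0287, 0.1455]
ee_rot: [-0.001, 0.722, 0.692, 0.003]
ft_force: [0.9, -0.5, -0.2]
opening: 0.0466
```

```bash
python3 - <<'E'
from h import *
p,R=pose(); print(p, R.as_matrix()[:,1], R.as_matrix()[:,2]); save("wrist","w8"); im=save("scene","s8")
c=im[190:250,330:400,::-1]; cv2.imwrite("pics/s8c.png",cv2.resize(c,None,fx=8,fy=8,interpolation=3))
plan([0.6114,0.0215,0.120],yawR(np.radians(-3)))
E
```

```text
[0.6129 0.0287 0.1455] [ 0.9991 -0.0417  0.0021] [ 0.0023  0.005  -1.    ]
1 rows; end err mm [ 0.1333 -0.0284 -0.0111]
[-0.24,-0.05,0.85,0.02,-0.05,0.1]
```

View pics/w8.png

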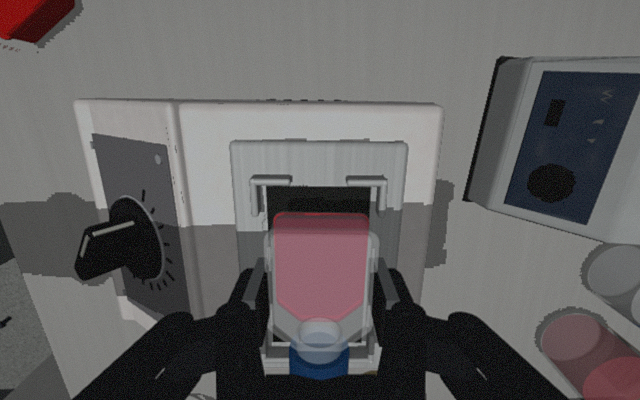

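View pics/s8c.png

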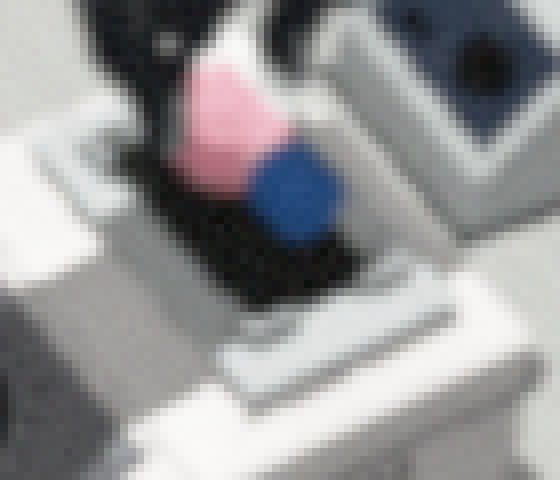

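Call:
carry_out(
  motion=[-0.25,-0.05,0.25,0,-0.05,0.1,0,0,0,0,0,0],
)

```text
time: 8.4
position: [0.612, 0.0211, 0.1393]
ee_rot: [0.002, 0.725, 0.688, 0.002]
ft_force: [0.2, -0.7, -1.6]
opening: 0.0466
```

```bash
python3 - <<'E'
from h import *
p,R=pose(); print(p, R.as_matrix()[:,1], R.as_matrix()[:,2]); save("wrist","w9"); 
plan([0.6114,0.0215,0.120],yawR(np.radians(-3)))
E
```

```text
[0.612  0.0211 0.1393] [ 0.9986 -0.0521  0.005 ] [ 0.005  -0.0002 -1.    ]
1 rows; end err mm [-0.138   0.0446  0.0742]
[-0.02,-0.04,0.67,0.06,-0.01,0.01]
```

View pics/w9.png

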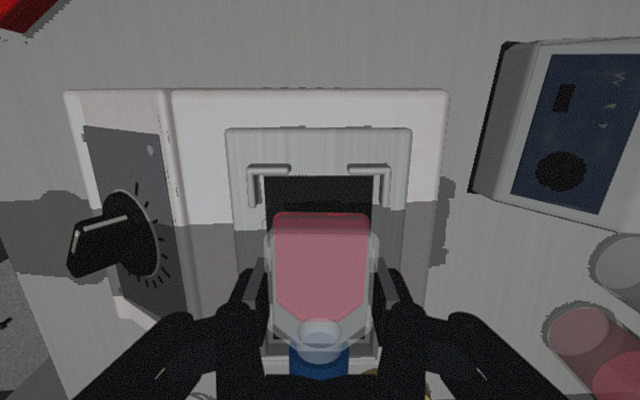

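Call:
carry_out(
  motion=[0,0,0.3,0,0,0,0,0,0.25,0,0,0,0,0,0,0,0,0],
)

```text
time: 8.75
position: [0.613, 0.0221, 0.1226]
ee_rot: [0.002, 0.725, 0.689, 0.003]
ft_force: [-0.7, 0.4, -1.5]
opening: 0.0465
```

```bash
python3 - <<'E'
from h import *
p,R=pose(); print(p, R.as_matrix()[:,1], R.as_matrix()[:,2],get_state()["ft_force"]); save("wrist","w10")
E
```

```text
[0.613  0.0221 0.1226] [ 0.9986 -0.0515  0.0071] [ 0.0072  0.0012 -1.    ] [-0.6749  0.3621 -1.5236]
```

View pics/w10.png

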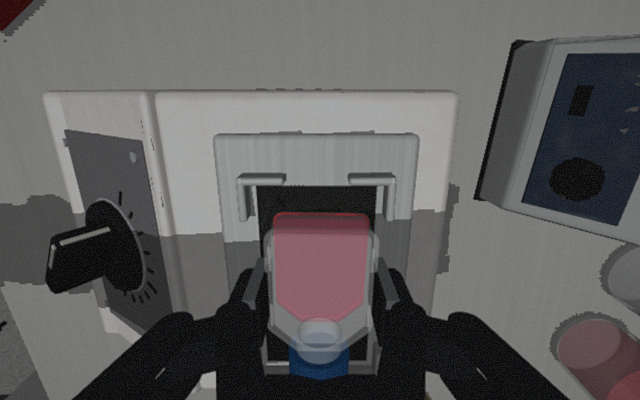

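Call:
carry_out(
  motion=[0,-0.08,0.1,0,0,0,0,0,0.05,0,0,0,0,0,0.05,0,0,0],
)

```text
time: 9.1
position: [0.6107, 0.0222, 0.1183]
ee_rot: [0.002, 0.725, 0.689, 0.003]
ft_force: [-4.9, -0.2, 14.5]
opening: 0.047
```

```bash
python3 - <<'E'
from h import *
p,R=pose(); print(p, R.as_matrix()[:,1], R.as_matrix()[:,2],get_state()["ft_force"]); save("wrist","w11")
E
```

```text
[0.6107 0.0222 0.1183] [ 0.9986 -0.0515  0.0072] [ 0.0073  0.0018 -1.    ] [-4.8727 -0.2048 14.4569]
```

View pics/w11.png

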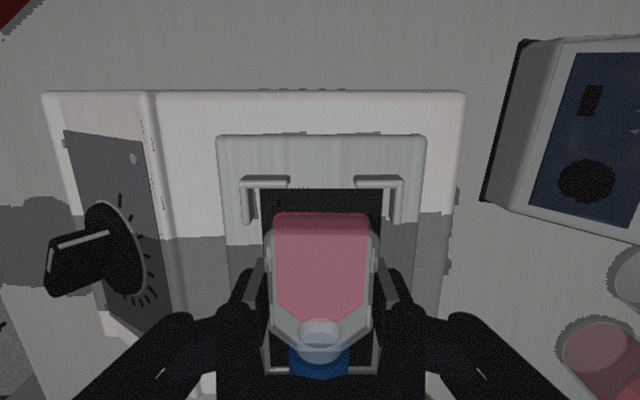

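Call:
carry_out(
  motion=[0,0,0,0,0,0,0,0,0,0,0,0,0,0,0,0,0,0],
  jaw=-0.6,
)

```text
time: 9.45
position: [0.6119, 0.0223, 0.1196]
ee_rot: [0.003, 0.725, 0.689, 0.005]
ft_force: [0.3, -0.4, -0.1]
opening: 0.0685
```

Call:
carry_out(
  motion=[0,0,-0.2,0,0,0,0,0,-0.5,0,0,0,0,0,-0.9,0,0,0,0,0,-0.9,0,0,0,0,0,-0.9,0,0,0,0,0,0,0,0,0],
)

```text
time: 10.05
position: [0.6111, 0.0217, 0.2296]
ee_rot: [0.004, 0.725, 0.688, 0.005]
ft_force: [-0.3, 0.2, 0.8]
opening: 0.0679
```

```bash
python3 - <<'E'
from h import *
p,R=pose(); print(p, R.as_matrix()[:,1], R.as_matrix()[:,2],get_state()["ft_force"]); save("wrist","w12")
for t in ["dial_grip","dial_nose","flask_mid","tray_floor"]: print(t,[(np.round(d["location"],4),round(d["score"],2)) for d in place_of("wrist",t)])
E
```

```text
[0.6111 0.0217 0.2296] [ 0.9986 -0.052   0.0121] [ 0.0122  0.0019 -0.9999] [-0.3401  0.1621  0.7988]
dial_grip [(array([0.4602, 0.0149, 0.0908]), 0.93), (array([0.4759, 0.039 , 0.0962]), 0.66)]
dial_nose [(array([0.476 , 0.038 , 0.0957]), 0.93)]
flask_mid [(array([0.613 , 0.0083, 0.1252]), 0.94)]
tray_floor [(array([0.6124, 0.0089, 0.1223]), 0.35)]
```

View pics/w12.png

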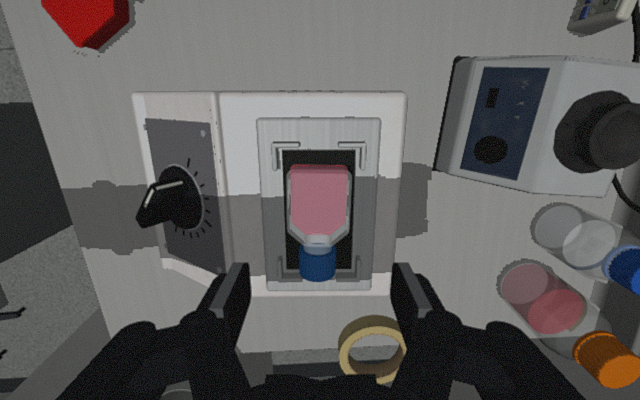

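```bash
cat >> h.py <<'E'
def dialR(theta,yaw=np.radians(-3)):
    """tool square to the panel; theta clockwise turn of tool y from up-slope (rad)"""
    u=np.array([.819*np.cos(yaw),.819*np.sin(yaw),.574]); l=np.array([-np.sin(yaw),np.cos(yaw),0]); u/=np.linalg.norm(u)
    y=np.cos(theta)*u-np.sin(theta)*l; z=-np.cross(u,l); z/=np.linalg.norm(z)
    if z[2]>0: z=-z
    return np.c_[np.cross(y,z),y,z]
NP=np.array([-.573,.030,.819]); P0=np.array([.4755,.0147,.064])
E
python3 - <<'E'
from h import *
R=dialR(np.radians(40)); print(R, np.linalg.det(R), get_state()["joints"])
plan(P0+.13*NP,R)
E
```

```text
[[ 0.5658  0.5928  0.5731]
 [ 0.7374 -0.6747 -0.03  ]
 [ 0.3689  0.4397 -0.8189]] 0.9999999999999998 [-0.4617  0.2451  0.4553  1.5906 -0.1106  1.3297 -0.0437]
8 rows; end err mm [ 0.0686 -0.0511  0.0744]
[-0.05,-0.85,0.2,-0.7,0.25,0.8, -0.15,-0.85,0.15,-0.7,0.25,0.8, -0.2,-0.85,0.1,-0.7,0.25,0.8, -0.3,-0.85,0,-0.7,0.25,0.8, -0.35,-0.8,-0.05,-0.7,0.25,0.8, -0.4,-0.8,-0.1,-0.7,0.25,0.8, -0.5,-0.75,-0.2,-0.7,0.25,0.85, -0.53,-0.66,-0.27,-0.68,0.26,0.81]
```

Call:
carry_out(
  motion=[-0.05,-0.85,0.2,-0.7,0.25,0.8,-0.15,-0.85,0.15,-0.7,0.25,0.8,-0.2,-0.85,0.1,-0.7,0.25,0.8,-0.3,-0.85,0,-0.7,0.25,0.8,-0.35,-0.8,-0.05,-0.7,0.25,0.8,-0.4,-0.8,-0.1,-0.7,0.25,0.8],
  jaw=-0.4,
)

```text
time: 10.9
position: [0.4833, 0.0264, 0.1809]
ee_rot: [0.081, 0.837, 0.514, 0.169]
ft_force: [0.2, 0.0, 1.7]
opening: 0.0597
```

```bash
python3 - <<'E'
from h import *
print(get_state()["joints"],pose()[0])
plan(P0+.13*NP,dialR(np.radians(40)))
E
```

```text
[-0.1736 -0.2818  0.0528  2.2174  0.0283  0.8279 -0.6052] [0.4833 0.0264 0.1809]
3 rows; end err mm [ 0.0852 -0.1316  0.0155]
[-0.5,-0.75,-0.25,-0.75,0.25,0.85, -0.55,-0.7,-0.3,-0.75,0.25,0.8, -0.55,-0.63,-0.35,-0.71,0.25,0.85]
```

```bash
python3 - <<'E'
from h import *
plan(P0+.075*NP,dialR(np.radians(40)))
E
```

```text
3 rows; end err mm [ 0.0915  0.136  -0.0798]
[-0.45,-0.6,0.35,-0.75,0.25,0.85, -0.5,-0.6,0.3,-0.75,0.25,0.8, -0.59,-0.58,0.25,-0.71,0.25,0.85]
```

Call:
carry_out(
  motion=[-0.45,-0.6,0.35,-0.75,0.25,0.85,-0.5,-0.6,0.3,-0.75,0.25,0.8,-0.6,-0.6,0.25,-0.7,0.25,0.85,0,0,0,0,0,0],
)

```text
time: 11.3
position: [0.4814, 0.0196, 0.1108]
ee_rot: [0.127, 0.876, 0.393, 0.249]
ft_force: [-0.9, 0.1, 1.5]
opening: 0.06
```

```bash
python3 - <<'E'
from h import *
print(get_state()["joints"]); p,R=pose(); print(p,R.as_matrix(),(p-P0)@NP)
save("wrist","w13")
for t in ["dial_grip","dial_nose"]: print(t,[(np.round(d["location"],4),round(d["score"],2)) for d in place_of("wrist",t)])
plan(P0+.075*NP,dialR(np.radians(40)))
E
```

```text
[ 0.0868 -0.2998 -0.247   2.4469  0.1064  0.4343 -0.9823]
[0.4814 0.0196 0.1108] [[ 0.568   0.6252  0.5353]
 [ 0.7511 -0.6597 -0.0265]
 [ 0.3365  0.4171 -0.8443]] 0.03511862389662213
dial_grip [(array([0.46  , 0.0141, 0.0909]), 0.58)]
dial_nose [(array([0.4738, 0.0382, 0.0991]), 0.56)]
2 rows; end err mm [-0.0124 -0.0759  0.068 ]
[-0.4,-0.4,-0.65,-0.2,0.15,0.1, -0.43,-0.37,-0.62,-0.16,0.12,0.12]
```

View pics/w13.png

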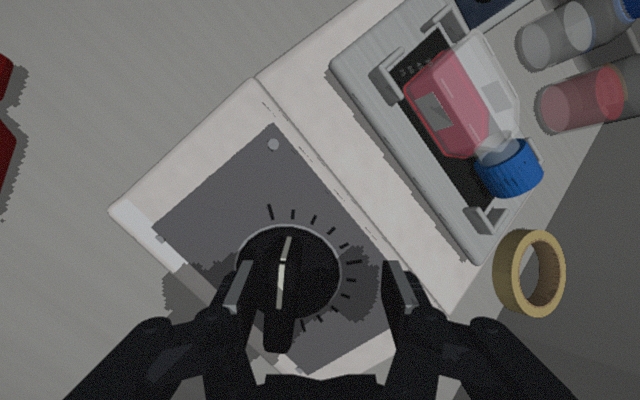

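```bash
cat > fk.py <<'E'
from h import *
import itertools
D=[([-1.11789753,0.32181151,-0.0700979,1.4516967,0.02261092,1.37084232,-0.05691679],[0.27595613,0.58789039,0.23022021],[-1.60937246e-04,2.17629232e-01,9.76031017e-01,-9.72050946e-04]),
([-0.4617,0.2451,0.4553,1.5906,-0.1106,1.3297,-0.0437],[0.6111,0.0217,0.2296],[.004,.725,.688,.005]),
([-0.1736,-0.2818,0.0528,2.2174,0.0283,0.8279,-0.6052],[0.4833,0.0264,0.1809],[0.081,0.837,0.514,0.169])]
s=get_state(); D.append((s["joints"],s["position"],s["ee_rot"]))
def chain(q,sg):
    R=Ro.identity(); out=[R]
    for i in range(7):
        R=R*Ro.from_euler('zyzyzyz'[i],sg[i]*q[i]); out.append(R)
    return out
if __name__=="__main__":
    best=[]
    for s in itertools.product((-1,1),repeat=7):
        for off in (0,90,180,270):
            T=Ro.from_euler('z',off,degrees=True)
            e=max((rot(np.array(r)/np.linalg.norm(r)).inv()*chain(q,s)[-1]*T).magnitude() for q,p,r in D)
            best.append((e,s,off))
    best.sort(key=lambda b:b[0]); print(best[:4])
    e,s,off=best[0]
    A=[];b=[]
    for q,p,r in D:
        C=chain(q,s); cols=[]
        m=[c.as_matrix() for c in C]
        cols=[m[0][:,2],m[2][:,2],m[3][:,0],m[4][:,2],m[5][:,0],m[6][:,0],m[6][:,2]]
        # h, L1 z, elbow x, (after q4) z, x(after q5), x after q6, z after q6
        cols.insert(4,m[4][:,0])
        A.append(np.array(cols).T); b.append(p)
    A=np.vstack(A);b=np.hstack(b)
    for use in ([0,1,2,3,4,6,7],[0,1,2,3,4,7],[0,1,2,3,5,6,7],[0,1,3,7],range(8)):
        use=list(use); x,res,rk,sv=np.linalg.lstsq(A[:,use],b,rcond=None); print(use,x,"max err",abs(A[:,use]@x-b).max(),sv[-1])
E
python3 fk.py
```

```text
[(0.01107905598324828, (-1, 1, -1, 1, -1, 1, -1), 90), (0.22225809044508818, (-1, 1, -1, 1, 1, 1, -1), 90), (0.638068806175612, (-1, 1, -1, -1, 1, -1, -1), 90), (0.6396914336703055, (-1, 1, -1, -1, -1, -1, -1), 90)]
[0, 1, 2, 3, 4, 6, 7] [0.4497 0.4838 0.0655 0.572  0.1215 0.0949 0.4241] max err 0.026646015460570653 0.08521932020839347
[0, 1, 2, 3, 4, 7] [ 0.4539  0.4827 -0.0233  0.5635  0.1256  0.4478] max err 0.02846583509600422 0.08707243151694873
[0, 1, 2, 3, 5, 6, 7] [0.3865 0.4328 0.058  0.5579 0.0878 0.0683 0.3498] max err 0.02566618327151443 0.10308841883849976
[0, 1, 3, 7] [0.2526 0.4469 0.5203 0.3373] max err 0.027253352820355077 0.18717262515145405
[0, 1, 2, 3, 4, 5, 6, 7] [ 0.4526  0.4885  0.0668  0.5727  0.1318 -0.0091  0.0978  0.4298] max err 0.026721978642680673 0.05199455450968944
```

```bash
cat > fk2.py <<'E'
from fk import *
sg=(-1,1,-1,1,-1,1,-1)
A={};b=np.hstack([p for q,p,r in D])
names=[(i,a) for i in range(8) for a in range(3)]
for i,a in names: A[(i,a)]=np.hstack([chain(q,sg)[i].as_matrix()[:,a] for q,p,r in D])
base=[(0,2),(2,2),(4,2),(6,2)]
out=[]
for k in (1,2,3):
    for ex in itertools.combinations([n for n in names if n not in base and not(n[1]==2 and n[0] in(1,3,5,7)) and n[0]!=7],k):
        M=np.array([A[n] for n in base+list(ex)]).T; x,*_=np.linalg.lstsq(M,b,rcond=None)
        out.append((np.sqrt(((M@x-b)**2).mean()),k,ex,np.round(x,3)))
for k in (1,2,3):
    for o in sorted([o for o in out if o[1]==k],key=lambda o:o[0])[:6]: print(o)
E
python3 fk2.py
```

```text
(np.float64(0.002126443742980608), 1, ((2, 1),), array([ 0.254,  0.464,  0.514,  0.358, -0.027]))
(np.float64(0.002126443742980618), 1, ((1, 1),), array([ 0.254,  0.464,  0.514,  0.358, -0.027]))
(np.float64(0.002485041287740223), 1, ((3, 1),), array([ 0.241,  0.461,  0.519,  0.341, -0.026]))
(np.float64(0.0024850412877402243), 1, ((4, 1),), array([ 0.241,  0.461,  0.519,  0.341, -0.026]))
(np.float64(0.0029972215737755683), 1, ((5, 1),), array([ 0.238,  0.455,  0.521,  0.331, -0.026]))
(np.float64(0.00299722157377558), 1, ((6, 1),), array([ 0.238,  0.455,  0.521,  0.331, -0.026]))
(np.float64(0.0016597537390518266), 2, ((1, 1), (4, 1)), array([ 0.248,  0.463,  0.516,  0.351, -0.016, -0.011]))
(np.float64(0.0016597537390518476), 2, ((2, 1), (4, 1)), array([ 0.248,  0.463,  0.516,  0.351, -0.016, -0.011]))
(np.float64(0.0016597537390518509), 2, ((1, 1), (3, 1)), array([ 0.248,  0.463,  0.516,  0.351, -0.016, -0.011]))
(np.float64(0.0016597537390518856), 2, ((2, 1), (3, 1)), array([ 0.248,  0.463,  0.516,  0.351, -0.016, -0.011]))
(np.float64(0.00178925429833117), 2, ((1, 1), (2, 0)), 
[... 249 characters left out ...]
  0.473,  0.512,  0.369, -0.018, -0.054,  0.045]))
(np.float64(0.0007688758693609027), 3, ((2, 1), (4, 1), (6, 1)), array([ 0.255,  0.473,  0.512,  0.369, -0.018, -0.054,  0.045]))
(np.float64(0.0007688758693609146), 3, ((2, 1), (3, 1), (6, 1)), array([ 0.255,  0.473,  0.512,  0.369, -0.018, -0.054,  0.045]))
(np.float64(0.0007688758693609292), 3, ((1, 1), (3, 1), (6, 1)), array([ 0.255,  0.473,  0.512,  0.369, -0.018, -0.054,  0.045]))
(np.float64(0.0007688758693609297), 3, ((1, 1), (3, 1), (5, 1)), array([ 0.255,  0.473,  0.512,  0.369, -0.018, -0.054,  0.045]))
(np.float64(0.0007688758693609313), 3, ((1, 1), (4, 1), (5, 1)), array([ 0.255,  0.473,  0.512,  0.369, -0.018, -0.054,  0.045]))
```

```bash
cat > ik.py <<'E'
from fk import *
from scipy.optimize import least_squares
sg=(-1,1,-1,1,-1,1,-1)
LO=np.array([-2.86,-.3,-1.38,.06,-1.56,.09,-2.69]);HI=np.array([2.86,2.09,1.24,2.45,4.7,2.05,2.69])
def FK(q):
    C=[c.as_matrix() for c in chain(q,sg)]
    p=.248*C[0][:,2]+.463*C[2][:,2]-.016*C[1][:,1]-.011*C[4][:,1]+.516*C[4][:,2]+.351*C[6][:,2]
    return p, Ro.from_matrix(C[7])*Ro.from_euler('z',90,degrees=True)
def IK(tp,tR,q0,reg=0.0,m=0.0):
    tR=Ro.from_matrix(tR)
    def f(q):
        p,R=FK(q); return np.r_[(p-tp)*10,(R.inv()*tR).as_rotvec()*3, reg*(q-q0)]
    r=least_squares(f,np.clip(q0,LO+m+1e-3,HI-m-1e-3),bounds=(LO+m,HI-m))
    p,R=FK(r.x); return r.x,np.linalg.norm(p-tp)*1e3,np.degrees((R.inv()*tR).magnitude())
E
python3 - <<'E'
from ik import *
rng=np.random.default_rng(0); q0=np.array(get_state()["joints"])
for d in (.0115,.05,.075):
  for th in (40,76,112,-140,-104,-68):
    best=None
    for k in range(14):
        q=q0 if k==0 else rng.uniform(LO,HI)
        if k and k<8: q=q0+rng.normal(0,.5,7)
        r=IK(P0+d*NP,dialR(np.radians(th)),q,0,.03)
        if best is None or r[1]+r[2]<best[1]+best[2]-.05: best=r
    print(d,th,*best)
E
```

```text
0.0115 40 [ 0.7995 -0.27   -0.8944  2.42   -0.286   0.3738 -0.6489] 20.087703567584057 4.319689052038014
0.0115 76 [ 0.7995 -0.27   -0.8944  2.42   -0.286   0.3738 -1.2772] 20.087703957096238 4.319688985939839
0.0115 112 [ 0.7995 -0.27   -0.8944  2.42   -0.286   0.3738 -1.9055] 20.087705639413723 4.319688700633128
0.0115 -140 [ 0.7995 -0.27   -0.8944  2.42   -0.286   0.3738  2.4927] 20.08769904113561 4.3196898206088825
0.0115 -104 [ 0.7995 -0.27   -0.8944  2.42   -0.286   0.3738  1.8644] 20.087702547264318 4.319689225271315
0.0115 -68 [ 0.7995 -0.27   -0.8944  2.42   -0.286   0.3738  1.2361] 20.087700310119047 4.319689605401794
0.05 40 [ 0.1754 -0.27   -0.3442  2.42    0.0975  0.4786 -1.0125] 29.880542240200842 5.546695501923283
0.05 76 [ 0.1754 -0.27   -0.3442  2.42    0.0975  0.4786 -1.6408] 29.880645418914902 5.546675235671947
0.05 112 [ 0.1753 -0.27   -0.3442  2.42    0.0975  0.4786 -2.2692] 29.880308746650066 5.546741381978785
0.05 -140 [ 0.1754 -0.27   -0.3442  2.42    0.0975  0.4786  2.1291] 29.880583949408667 5.546687304580556
0.05 -104 [ 0.1754 -0.27   -0.3442  2.42    0.0975  0.4786  1.5008] 29.88069243523464 5.54666599175895
0.05 -68 [ 0.1753 -0.27   -0.3441  2.42    0.0975  0.4786  0.8724] 29.880205165916813 5.5467617376014555
0.075 40 [ 0.0063 -0.27   -0.22    2.42    0.2297  0.5116 -1.1563] 46.80620509231462 6.1063479265869045
0.075 76 [ 0.0064 -0.27   -0.22    2.42    0.2296  0.5115 -1.7846] 46.806708059707745 6.106207269986831
0.075 112 [ 0.0064 -0.27   -0.2201  2.42    0.2295  0.5115 -2.4128] 46.807485193937424 6.105990078866796
0.075 -140 [ 0.0063 -0.27   -0.22    2.42    0.2297  0.5116  1.9853] 46.80612671209757 6.106369843123506
0.075 -104 [ 0.0064 -0.27   -0.22    2.42    0.2296  0.5115  1.357 ] 46.806492617813284 6.10626750364582
0.075 -68 [ 0.0063 -0.27   -0.22    2.42    0.2296  0.5115  0.7286] 46.80634424175806 6.106309020101612
```

```bash
cat > dm.py <<'E'
from h import *
def frame(yaw=np.radians(-3)):
    u=np.array([.8192*np.cos(yaw),.8192*np.sin(yaw),.5736]); l=np.array([-np.sin(yaw),np.cos(yaw),0]); n=np.cross(u,l); return u,l,n
def dialpts(P,ang,yaw=np.radians(-3)):
    """ang: nose angle clockwise from up-slope, rad"""
    u,l,n=frame(yaw); b=np.cos(ang)*u-np.sin(ang)*l; w=np.cross(n,b)
    t=np.linspace(0,2*np.pi,60); L=[]
    for h in(.007,0): L.append(P+h*n+.033*(np.cos(t)[:,None]*u+np.sin(t)[:,None]*l))
    for h in(.038,.007):
        q=np.array([P+h*n+sx*.03*b+sy*.008*w for sx,sy in((1,1),(1,-1),(-1,-1),(-1,1),(1,1))]); L.append(q)
    L.append(np.array([P+.038*n+.03*b,P+.038*n])); L.append(np.array([P+.038*n+.03*b,P+.007*n+.03*b]))
    return L
def draw(img,cT,P,ang,box,f,out,yaw=np.radians(-3)):
    x0,y0,x1,y1=box; im=cv2.resize(img[y0:y1,x0:x1],None,fx=f,fy=f,interpolation=3); im2=im.copy()
    for k,q in enumerate(dialpts(P,ang,yaw)):
        a=((pix(None,q,cT)+.5-[x0,y0])*f).astype(int)
        cv2.polylines(im2,[a],False,[(0,255,0),(0,200,0),(0,255,255),(0,128,255),(255,0,255),(255,0,255)][k],1)
    cv2.imwrite(out,np.hstack([im,im2]))
E
python3 - <<'E'
from dm import *
draw(cv2.imread("pics/w13.png"),cam("wrist"),P0,np.radians(-50),(220,190,370,370),2.6,"pics/d1.png")
E
```

```text
(no output)
```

View pics/d1.png

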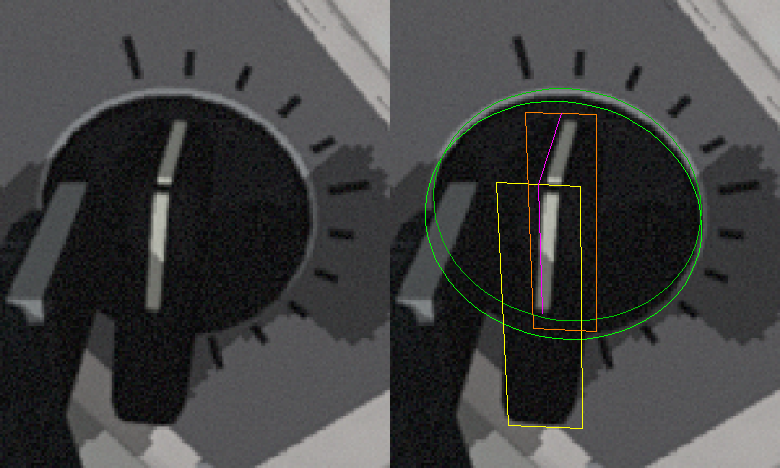

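```bash
python3 - <<'E'
from dm import *
u,l,n=frame()
draw(cv2.imread("pics/w13.png"),cam("wrist"),P0+.0005*u-.001*l,np.radians(-45),(220,190,370,370),2.6,"pics/d2.png")
# tick angles
cT=cam("wrist")
P=P0+.0005*u-.001*l
for uv in [(127,55),(189,63),(243,77),(290,105),(322,145),(350,186),(341,235),(326,276),(297,312),(260,335),(215,352)]:
    c,T=cT; f=200/np.tan(np.radians(c["fovy"]/2)); a=(uv[0]/2.6+220-.5,uv[1]/2.6+190-.5)
    d=T[:3,:3]@np.array([(a[0]-c["cx"])/f,-(a[1]-c["cy"])/f,-1]); X=T[:3,3]+d*((P-T[:3,3])@n)/(d@n)-P
    print(np.degrees(np.arctan2(-X@l,X@u)),np.linalg.norm(X))
E
```

```text
-66.06423378056934 0.04317086215873648
-46.72919725552605 0.04010930116334767
-28.318268660153397 0.03985376298335182
-9.703015331012422 0.03983055457304165
8.953602169628804 0.03930239348327253
26.950105954402325 0.04200708713722405
46.400235373144376 0.03978162279806007
64.6438593884942 0.04009418603706839
83.61991925042632 0.0408272133990751
100.69994939189819 0.041267047105361075
118.68399013080611 0.04300963940611737
```

View pics/d2.png

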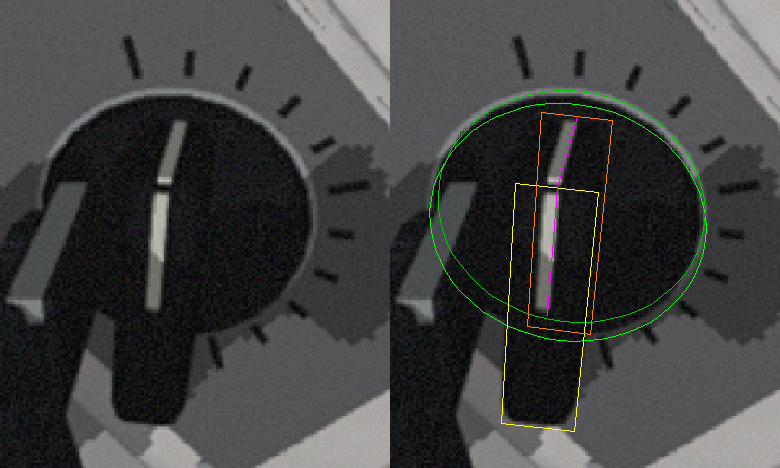

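```bash
cat >> dm.py <<'E'
def gripR(a,alpha,yaw=np.radians(-3)):
    """bar angle a (cw from up-slope), tool leaning by alpha towards the nose; rad"""
    u,l,n=frame(yaw); b=np.cos(a)*u-np.sin(a)*l
    z=-(n*np.cos(alpha)+b*np.sin(alpha)); y=np.cos(a+np.pi/2)*u-np.sin(a+np.pi/2)*l
    return np.c_[np.cross(y,z),y,z]
def gripP(a,alpha,out,P=P0,g=.0187):
    """TCP so that the grasp point lies on the dial axis 'out' from the panel"""
    u,l,n=frame(); R=gripR(a,alpha); return P+out*n+g*R[:,2]
E
python3 - <<'E'
from ik import *; from dm import *
q0=np.array(get_state()["joints"]); rng=np.random.default_rng(1)
rad=np.radians
for al in (10,15,20,25):
  q=q0
  for a in (-45,-27,-9,9,27):
    best=None
    for k in range(6):
        r=IK(gripP(rad(a),rad(al),.031),gripR(rad(a),rad(al)),q if k==0 else np.clip(q+rng.normal(0,.4,7),LO,HI),0,.03)
        if best is None or r[1]+r[2]<best[1]+best[2]-.05: best=r
    q=best[0]; print(al,a,*best)
E
```

```text
10 -45 [ 0.4922 -0.2272 -0.7232  2.42    0.2405  0.4747 -1.3178] 5.101697181222672e-09 1.2964751797225184e-09
10 -27 [ 0.533  -0.2246 -0.7111  2.4047  0.085   0.4862 -1.44  ] 1.816082330116986e-13 7.635091105220494e-14
10 -9 [ 0.5845 -0.2274 -0.7056  2.3991 -0.0822  0.4904 -1.5503] 8.756917783944423e-13 1.3183992205731442e-13
10 9 [ 0.6328 -0.2336 -0.6973  2.4039 -0.2537  0.4893 -1.6578] 6.053869789809744e-12 9.100058613680933e-13
10 27 [ 0.7109 -0.2482 -0.7188  2.4178 -0.4493  0.4867 -1.7464] 2.4363951037789904e-07 2.5074953321342403e-08
15 -45 [-0.2474 -0.1481 -0.0784  2.3846  0.5383  0.6461 -1.6138] 1.3933761266152263e-08 2.3715584620704118e-09
15 -27 [-0.1801 -0.1487 -0.0727  2.363   0.3657  0.6331 -1.7061] 4.514149146609159e-13 1.09350359746972e-13
15 -9 [-0.0996 -0.1528 -0.0758  2.3549  0.1857  0.6125 -1.7895] 2.7566191591466307e-12 2.637185288492256e-13
15 9 [-0.0031 -0.1599 -0.094   2.3606 -0.0057  0.586  -1.8621] 1.7284298971306437e-11 2.4654174715420506e-12
15 27 [ 0.0888 -0.1701 -0.1117  2.3802 -0.2057  0.5556 -1.9285] 3.7223189861092285e-09 6.912631267397405e-10
20 -45 [ 
[... 377 characters left out ...]
.7697] 1.986189912535132e-10 3.03079143511031e-11
20 27 [ 0.3259 -0.117  -0.3003  2.3153 -0.3     0.6575 -1.8115] 5.288265053443299e-10 1.0895982335097145e-10
25 -45 [-0.0046 -0.0255 -0.3698  2.2583  0.5298  0.8433 -1.6512] 3.636248566131179e-11 7.79862934035411e-12
25 -27 [ 0.0669 -0.0308 -0.3374  2.2276  0.3312  0.8267 -1.694 ] 1.312097867672188e-13 1.2870443750669175e-14
25 -9 [ 0.1477 -0.039  -0.3096  2.2169  0.1262  0.8047 -1.7296] 3.512932826743919e-13 2.2904555744181243e-14
25 9 [ 0.2947 -0.0483 -0.3456  2.2249 -0.0906  0.779  -1.7533] 1.956721944095271e-12 3.495323717653572e-13
25 27 [ 0.3711 -0.0612 -0.3166  2.2554 -0.3135  0.7518 -1.7724] 1.949661348673363e-10 4.063837026142452e-11
```

```bash
python3 - <<'E'
from ik import *; from dm import *
q0=np.array(get_state()["joints"]); rad=np.radians
for al in (15,18,22):
    R=gripR(rad(-45),rad(al)); 
    for back in (.03,.05): print(al,back,*IK(gripP(rad(-45),rad(al),.031)-back*R[:,2],R,q0,0,.03))
R=gripR(rad(-45),rad(18)); tp=gripP(rad(-45),rad(18),.031); print(R,tp)
plan(tp-.04*R[:,2],R,n=3)
E
```

```text
15 0.03 [ 0.2332 -0.2342 -0.5375  2.3642  0.3261  0.6747 -1.4312] 9.533771650499134e-09 2.552124755152927e-09
15 0.05 [-0.0246 -0.2696 -0.3162  2.3649  0.3695  0.7465 -1.4747] 1.898464662007385e-08 2.386742203465085e-09
18 0.03 [ 0.0996 -0.1847 -0.4411  2.3299  0.4048  0.751  -1.5177] 2.5219801032797314e-13 1.779761214491204e-14
18 0.05 [ 0.1082 -0.232  -0.4567  2.3212  0.3551  0.7943 -1.4777] 2.325347739186962e-08 5.0275276029723515e-09
22 0.03 [ 0.0311 -0.1266 -0.4054  2.2808  0.4515  0.8405 -1.5779] 3.2265077696966374e-11 5.3987585436977225e-12
22 0.05 [ 0.1961 -0.1743 -0.5664  2.2652  0.3792  0.8706 -1.5168] 2.0256935819022715e-13 9.705904402041652e-15
[[ 0.7624  0.5415  0.3546]
 [ 0.6335 -0.7365 -0.2374]
 [ 0.1326  0.4056 -0.9044]] [0.4644 0.0112 0.0725]
3 rows; end err mm [-0.1737  0.0488  0.0364]
[-0.2,-0.25,-0.15,-0.05,-0.9,0.35, -0.2,-0.25,-0.15,-0.05,-0.9,0.35, -0.26,-0.2,-0.11,-0.07,-0.92,0.4]
```

Call:
carry_out(
  motion=[-0.1,-0.15,-0.4,-0.05,-0.9,0.35,-0.2,-0.25,-0.2,-0.05,-0.9,0.35,-0.25,-0.2,0.05,-0.05,-0.9,0.4,0,0,0,0,0,0,0,0,0,0,0,0],
)

```text
time: 11.95
position: [0.45, 0.0204, 0.1162]
ee_rot: [0.173, 0.923, 0.32, 0.127]
ft_force: [0.0, -1.4, 0.5]
opening: 0.0601
```

```bash
python3 - <<'E'
from dm import *; rad=np.radians
print(get_state()["joints"]); p,R=pose(); print(p); save("wrist","w14")
draw(cv2.imread("pics/w14.png"),cam("wrist"),P0,rad(-45),(200,150,420,390),1.8,"pics/d3.png")
Rt=gripR(rad(-45),rad(18)); tp=gripP(rad(-45),rad(18),.031); 
print((R.inv()*Ro.from_matrix(Rt)).as_rotvec(degrees=True), R.inv().apply(tp-p)); plan(tp-.03*Rt[:,2],Rt)
E
```

```text
[ 0.1697 -0.2175 -0.508   2.3068  0.3433  0.7951 -1.4587]
[0.45   0.0204 0.1162]
[-0.2962  0.4764  0.2147] [-0.0003 -0.0029  0.0469]
1 rows; end err mm [ 0.091  -0.0238 -0.0606]
[-0.02,-0.11,0.56,-0.05,0.08,0.03]
```

View pics/d3.png

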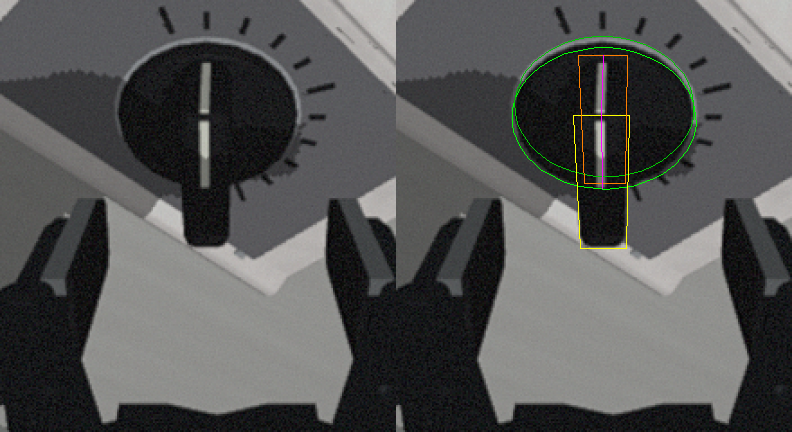

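Call:
carry_out(
  motion=[0,-0.1,0.4,-0.05,0.05,0,0,0,0.4,0,0,0,0,0,0.35,0,0,0,0,0,0,0,0,0],
)

```text
time: 12.4
position: [0.4604, 0.0113, 0.0824]
ee_rot: [0.175, 0.922, 0.32, 0.131]
ft_force: [-0.6, -0.6, -0.2]
opening: 0.0597
```

```bash
python3 - <<'E'
from dm import *; rad=np.radians
s=get_state();print(s["joints"],s["ft_force"]); p,R=pose(); print(p); save("wrist","w15")
Rt=gripR(rad(-45),rad(18)); tp=gripP(rad(-45),rad(18),.031); 
print((R.inv()*Ro.from_matrix(Rt)).as_rotvec(degrees=True), R.inv().apply(tp-p))
E
```

```text
[ 0.1982 -0.1417 -0.5241  2.3333  0.4347  0.7049 -1.536 ] [-0.5828 -0.634  -0.2113]
[0.4604 0.0113 0.0824]
[-0.0022  0.0661  0.1696] [ 0.0017 -0.0018  0.0104]
```

View pics/w15.png

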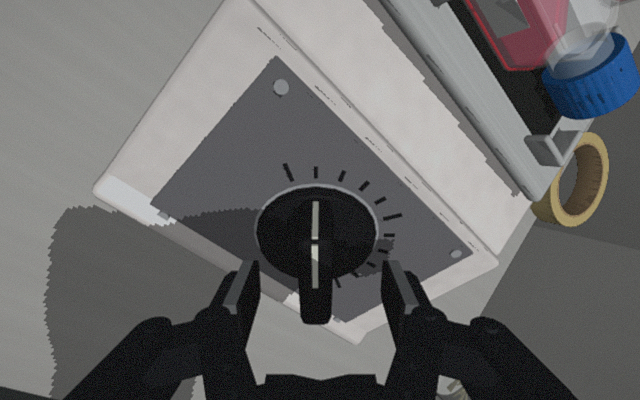

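Call:
carry_out(
  motion=[0.05,-0.05,0.25,0,0,0,0,0,0,0,0,0],
)

```text
time: 12.65
position: [0.4641, 0.0116, 0.0757]
ee_rot: [0.175, 0.922, 0.32, 0.132]
ft_force: [-0.9, 0.6, -0.9]
opening: 0.0597
```

Call:
carry_out(
  motion=[0,0,0,0,0,0,0,0,0,0,0,0,0,0,0,0,0,0,0,0,0,0,0,0,0,0,0,0,0,0,0,0,0,0,0,0],
  jaw=1,
)

```text
time: 13.25
position: [0.4636, 0.013, 0.0757]
ee_rot: [0.174, 0.922, 0.32, 0.132]
ft_force: [0.3, -0.2, -1.6]
opening: 0.0151
```

```bash
python3 - <<'E'
from dm import *; rad=np.radians
s=get_state();print(s["joints"],s["ft_force"],s["wrist_torque"]); p,R=pose(); print(p); save("wrist","w16")
Rt=gripR(rad(-45),rad(18)); tp=gripP(rad(-45),rad(18),.031); 
print((R.inv()*Ro.from_matrix(Rt)).as_rotvec(degrees=True), R.inv().apply(tp-p))
# rigid rotation of the present pose about the axis
u,l,n=frame(); N=11
A=Ro.from_rotvec(-n*np.radians(7))
G=p-.0187*R.as_matrix()[:,2]; print("grasp off axis u,l,n",(G-P0)@u,(G-P0)@l,(G-P0)@n)
c=P0+n*((p-P0)@n)
p2=c+A.apply(p-c); R2=A*R
print("row per 7deg:",R.inv().apply(p2-p)/.03, np.degrees((R.inv()*R2).as_rotvec())/6)
E
```

```text
[ 0.2018 -0.12   -0.5324  2.3328  0.4589  0.6912 -1.5628] [ 0.3302 -0.1999 -1.6145] [ 0.3444  0.2657 -0.0301]
[0.4636 0.013  0.0757]
[-0.0435 -0.03    0.1575] [-0.001   0.0005  0.0036]
grasp off axis u,l,n 0.0011430910644579725 0.001779575208619247 0.03416039312345941
row per 7deg: [ 0.0027 -0.0149 -0.0009] [0.3599 0.0018 1.1098]
```

View pics/w16.png

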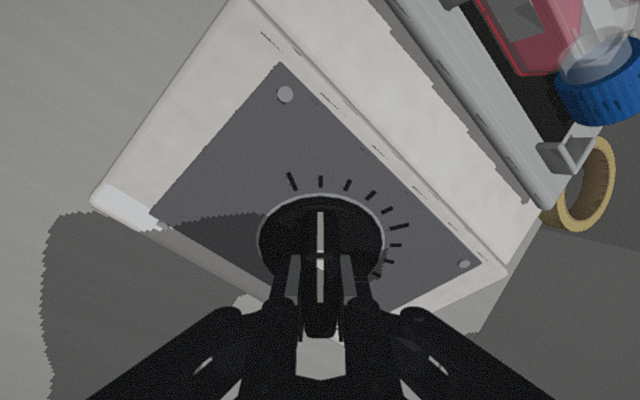

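Call:
carry_out(
  motion=[0,-0.01,0,0.3,0,0.95,0,-0.01,0,0.3,0,0.95,0,-0.01,0,0.3,0,0.95,0,-0.01,0,0.3,0,0.95,0,-0.01,0,0.3,0,0.95,0,0,0,0,0,0],
)

```text
time: 13.9
position: [0.4626, 0.0154, 0.0749]
ee_rot: [0.06, 0.984, 0.085, 0.145]
ft_force: [-0.3, 2.1, -1.0]
opening: 0.0151
```

```bash
cat > chk.py <<'E'
from dm import *; from scipy.optimize import minimize_scalar
import sys
rad=np.radians; nm=sys.argv[1]
s=get_state();print(s["time"],s["joints"],s["ft_force"],s["wrist_torque"],s["opening"]); p,R=pose(); save("wrist",nm)
u,l,n=frame(); M=R.as_matrix()
y=M[:,1]; th=np.degrees(np.arctan2(-y@l,y@u))-90
G=p-.0187*M[:,2]; print("bar angle by tool",th,"grasp off axis u,l,n",(G-P0)@u,(G-P0)@l,(G-P0)@n)
a=rad(float(sys.argv[2])); Rt=gripR(a,rad(18)); tp=gripP(a,rad(18),.0342)
print("to target: turn",(R.inv()*Ro.from_matrix(Rt)).as_rotvec(degrees=True)/6,"shift",R.inv().apply(tp-p)/.03)
E
python3 chk.py w17 27
```

```text
13.9 [ 0.2545 -0.1237 -0.4388  2.3017  0.1509  0.6784 -1.6918] [-0.3441  2.1498 -1.0014] [ 0.4718  0.4376 -0.0894] 0.015076714437705169
bar angle by tool -14.235743927940234 grasp off axis u,l,n 0.001254922913522491 0.0014663609793230587 0.03413184557164021
to target: turn [ 2.1325 -0.003   6.5335] shift [-0.0053 -0.0905 -0.0008]
```

View pics/w17.png

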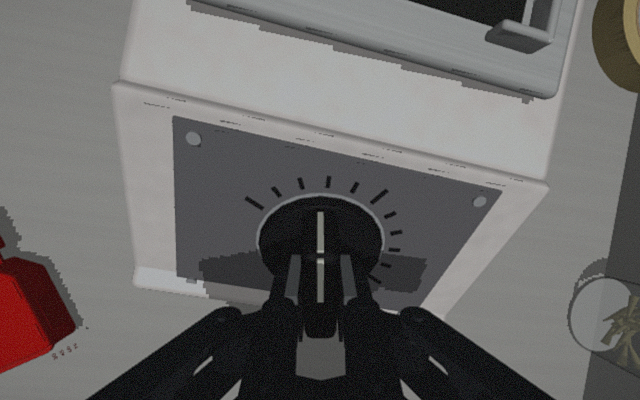

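Call:
carry_out(
  motion=[0,-0.01,0,0.3,0,0.95,0,-0.01,0,0.3,0,0.95,0,-0.01,0,0.3,0,0.95,0,-0.01,0,0.3,0,0.95,0,-0.01,0,0.3,0,0.9,0,-0.01,0,0.3,0,0.9,0,-0.01,0,0.3,0,0.9,0,0,0,0,0,0],
)

```text
time: 14.75
position: [0.463, 0.0189, 0.0751]
ee_rot: [-0.098, 0.957, -0.229, 0.148]
ft_force: [2.7, 1.6, -1.9]
opening: 0.0149
```

```bash
python3 chk.py w18 27
```

```text
14.75 [ 0.3149 -0.1478 -0.3022  2.3377 -0.2863  0.6281 -1.8274] [ 2.6994  1.5638 -1.9158] [ 0.1908  0.2402 -0.1543] 0.014941942757522374
bar angle by tool 26.383415579553784 grasp off axis u,l,n 0.0010742261264612928 0.0010208667006895206 0.03415653689246143
to target: turn [ 0.0269 -0.0223  0.0997] shift [-0.0181  0.0446  0.0037]
```

View pics/w18.png

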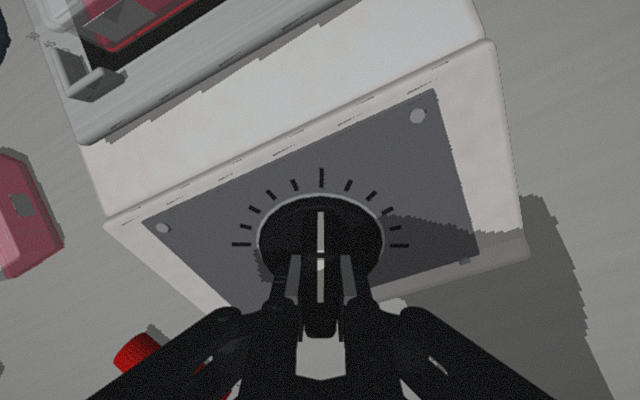

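Call:
carry_out(
  motion=[0,0,0,0,0,0,0,0,0,0,0,0,0,0,0,0,0,0,0,0,0,0,0,0],
  jaw=-0.4,
)

```text
time: 15.2
position: [0.4631, 0.0184, 0.0753]
ee_rot: [-0.095, 0.959, -0.224, 0.148]
ft_force: [-0.3, 0.2, 0.6]
opening: 0.06
```

Call:
carry_out(
  motion=[0,0,-0.3,0,0,0,0,0,-0.4,0,0,0,0,0,-0.5,0,0,0,0,0,-0.4,0,0,0,0,0,0,0,0,0],
)

```text
time: 15.7
position: [0.4462, 0.0123, 0.1236]
ee_rot: [-0.094, 0.959, -0.223, 0.148]
ft_force: [0.2, -0.4, -0.9]
opening: 0.0603
```

```bash
python3 chk.py w19 27; python3 - <<'E'
from dm import *
draw(cv2.imread("pics/w19.png"),cam("wrist"),P0,np.radians(27),(180,130,440,390),1.5,"pics/d4.png")
im=save("scene","s19"); cv2.imwrite("pics/s19c.png",cv2.resize(im[170:330,270:450,::-1],None,fx=4,fy=3.7,interpolation=3))
save("top","t19")
for c,t in [("top","flask"),("top","tape"),("top","beaker"),("top","big_flask"),("scene","beaker")]: print(c,t,[np.round(d["location"],3) for d in place_of(c,t)])
E
```

```text
15.7 [ 0.3212 -0.2669 -0.2755  2.3163 -0.2895  0.772  -1.807 ] [ 0.2115 -0.3705 -0.9372] [-0.1079  0.365  -0.0009] 0.060263301680942315
bar angle by tool 25.4523280805071 grasp off axis u,l,n 0.01551740205441756 -0.006420829437628004 0.08333879856397249
to target: turn [ 0.0816 -0.0299  0.2451] shift [-0.0329  0.0233  1.7303]
top flask [array([0.384, 0.411, 0.002]), array([0.613, 0.009, 0.113]), array([0.412, 0.2  , 0.002]), array([0.458, 0.016, 0.091]), array([ 0.398,  0.567, -0.   ]), array([0.608, 0.011, 0.122])]
top tape [array([ 0.676, -0.239, -0.001])]
top beaker []
top big_flask [array([0.636, 0.312, 0.   ])]
scene beaker [array([ 0.434, -0.247, -0.   ])]
```

View pics/d4.png

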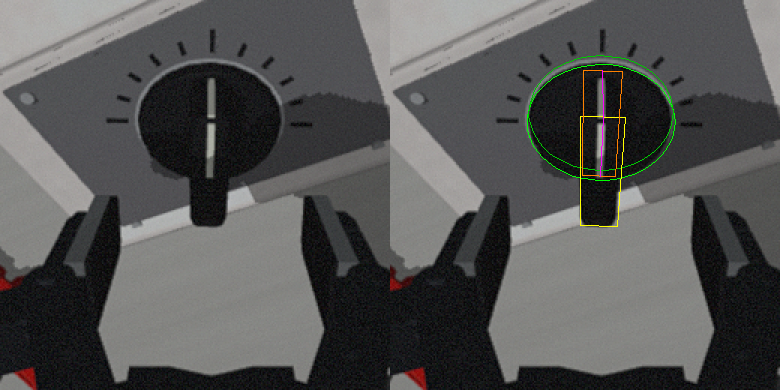

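View pics/s19c.png

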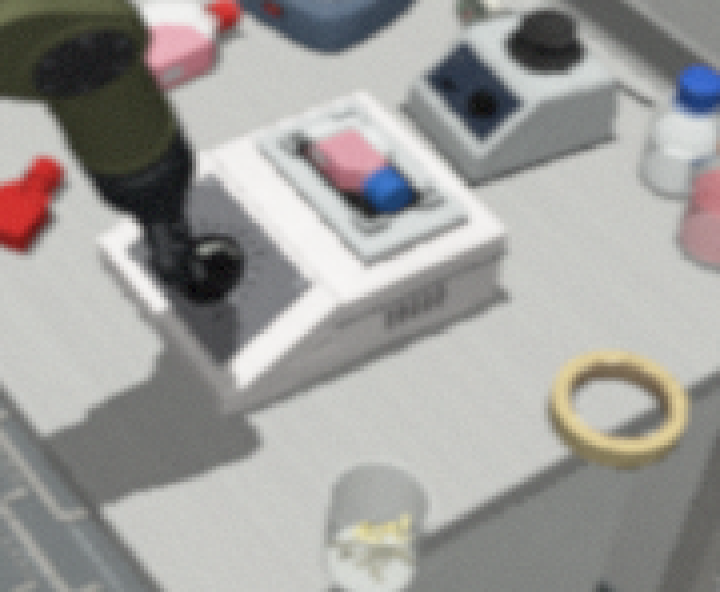

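View pics/t19.png

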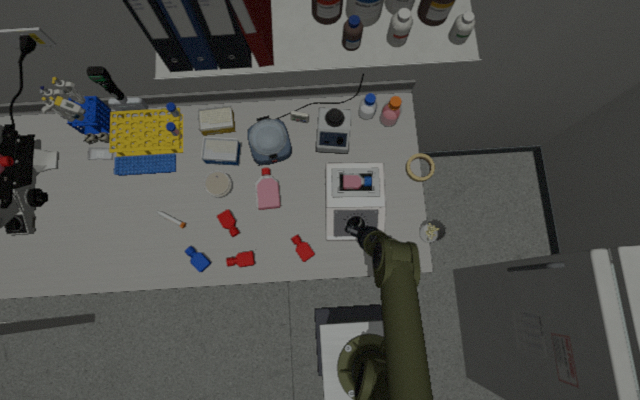

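```bash
python3 - <<'E'
from plant import *
print(finish_job(), get_state()["time"])
E
```

```text
the job is handed in; nothing more can be done
the job is handed in; nothing more can be done
```

The small flask is on the rocker and the dial is four clicks further clockwise. I handed the job in at about 16 s of the 51 s allowed; no verdict is reported.

- **Flask:** I set the pink, blue-capped flask down on the platform with about 14 N of contact force and then let go. The last wrist, scene and top pictures show it lying flat inside the four corner stops. The network places it at about (0.613, 0.009), against a platform centre of about (0.611, 0.010).
- **Dial:** The nose started at the second tick (notch 1, about -45°). After I let go it rests on the long middle tick (notch 5, about +27°), which is four clicks clockwise. That tick reading and the model overlay on the last wrist picture agree.
- **Deviation on the grip:** The arm hit its joint limits (joints 2 and 4) when I held the tool exactly square to the panel. So I leaned it 18° along the bar, keeping the pads flat on it, and turned it about the dial's axis.
- **Bystanders:** The beaker, tape roll and big flask are where they were, to within the networks' accuracy. In the last check the top camera did not report the beaker, but the scene camera did, unmoved.
- **At hand-in:** The fingers were open and clear, with the wrist force at noise level.

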